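Let the regulating stand down and stow its lever

ROBOT

A 6-joint arm with a two-finger parallel gripper is mounted at the origin on the work surface. World frame = base frame: x ahead of the robot, y to its left, z up, the work surface at z = 0. Lengths are in m, angles in rad, forces in N, time in s.
With the tool pointing down it reaches from about 0.3 to 0.875 m from the base axis. Payload 6.4 kg.
Tool frame: the origin (TCP) lies between the finger pads; the fingertips stand 11 mm ahead of it and the grasp point (between the pads) lies 8 mm behind it (ctrl.tcp_to_tips is the y of the fingertips in the tool frame, in m); y points along the fingers, x is the direction in which the jaws open and shut, and the axes are right-handed (so a half turn about y gives the same grasp; the last joint's range is limited). The gripper opens to 85 mm and grips with 20 to 120 N. Pads are 22 mm wide; open, the fingers measure 114 mm over their backs; the gripper's body (76 mm by 85 mm) begins 54 mm behind the grasp point. The pads swing forward as they close: fully open they stand 13 mm farther back than shut.
Start: joints at [-1.351, 0.181, 1.607, -0, 1.354, -0.206], TCP at [0.238, -0.524, 0.242] pointing down, gripper open.
Joint ranges: [-2.99, 2.99], [-0.89, 2.07], [0.3, 2.58], [-1.14, 4.28], [0, 2.63], [-3.12, 3.12]. Speed limits (rad/s): [2.57, 2.57, 3.01, 3.14, 3.14, 3.14].

INTERFACE

Orientations are given as a unit quaternion [w, x, y, z].
In Python, from bench import ctrl gives the robot as it stands.
- The arm moves only by the tool apply_moves, never from a script. Its argument "plan" is text: rows parted by semicolons, each of 7 numbers parted by spaces: the shift along the tool's x, y, z each as a share of 0.05 m, from -1 to 1, then the turn, a rotation vector about the tool's x, y, z each as a share of 0.12 rad, from -1 to 1, then the opening, from 0 (shut) to 1 (fully open). In form: dx dy dz wx wy wz claw; .... A call has exactly 5 rows; each row shifts and turns the commanded pose from where the row before left it, along the tool's axes as they then stand; what a row does not reach is not made up. A row lasts 1/10 s, in which the tool goes at most 50 mm and 8.59 degrees, less where a joint would pass 70% of its speed; a pose out of reach is approached as far as the arm can. A call with a number of a shift or a turn outside -1 to 1 is refused whole. A call with a gripper value outside its range is refused whole. The fingers move at their own pace and stop on an object; the grip force is fixed at half the most. Time passes only in rows, so rows that do not move let the fingers close, or fill a call up. It gives the time, the measured TCP pose, the force and the opening at its end, in the units of the state.
- ctrl.get_obs(): the state, without advancing time (a new reading comes with each control period).
- ctrl.camera(name): name is "scene" or "top" or "wrist"; returns the picture (400x640x3 uint8, red, green, blue); there is no depth.
- ctrl.get_calibration(name): a dict with "intrinsics" (3x3 intrinsics, pixels), "R" (3x3) and "t" (3): a world point X has camera coordinates R X + t. Camera axes: x right, y down, z forward; pixel columns grow to the right and rows downward; lengths in m; the calibration is good to about 2 mm. A picture is of the moment at which its call begins: read the wrist's pose just before it. get_calibration takes no time and is no camera call; for the wrist camera it gives the pose at the moment of the call.
- ctrl.hand_in(): hands the job in, once; it reports no verdict.
Trained networks look in the newest picture that a camera, given by its name, has taken for a name from the list of things; names that differ only in an ending like _2 or _b are one class to them, and where a whole thing is asked for, a point or a joint stands for the part that bears it (a point fixed in the world has none). Each returns a list of dicts, best first, with "score" (0 to 1); they miss things now and then, are a little off and sometimes report something else, mostly with a low value. They report only what shows in the picture. A call takes as long as a camera call. They do not tell look-alikes from the thing itself.
- ctrl.recognise(camera, target): "point" ([x, y, z] in m, in world coordinates, good to about 4 mm: the middle of the surface that is visible of it).
The state is a dict: "time_s": time; "q": joint angles; "dq": joint speeds; "joint_efforts": joint torques, N m; "eef_pos": TCP position; "eef_rot": TCP orientation; "wrist_force": force on the tool from outside, world axes, zero at the start; "torque": the same for the moment, N m; "opening": opening from 0.0 (shut) to 1.0 (fully open).
Only numpy, scipy, OpenCV 4.12 (cv2) and the standard library are available. Lean on these libraries where they do the work, as an engineer would, in place of code of your own. Each camera call takes 0.05 s, during which the arm holds its last target.

TASK

The metronome on the ratchet stand is finished: hold the release lever by its oak handle and lift the stand's pawl with its steel end, touching the pawl with nothing else, so that the platform sinks all the way down with the metronome standing on it, then let the pawl drop back on its wheel. Lay the lever on the desk, take it again by its bare steel shank and stow it fully home in its cradle: push the spring plunger in with the tip while the handle is still raised, then tip the handle down into its pocket. Leave the other things on the desk where they are.

Things in the scene. Friction and masses are not known exactly. Their poses are not given: they have to be found in the camera images.
- lever_center (a point): Centre of the loose release lever, 200 mm long, 0.14 kg, balanced near its middle. Origin on its axis half-way along. x points to the tip: from -100 to 0 a flat oak handle 22 wide (y), 14 thick (z); from 0 to +100 a round steel shank 12 in diameter, domed at the tip. It starts flat on the desk, z up, origin 7 mm above it.
- lever_tip (a point): The domed steel end of the lever, 100 mm from its centre along its x.
- stand: Fixed grey stand. Origin: desk, under the column; z up, base 12 thick. On its -y side, plane y=-49, a brass ratchet wheel dia 72 (centre x=+30, z=58) and the pawl over it. A lever comes from the -y side, along +y, at x=-35, through the gap x=-75 to -18 (pawl's post to housing), at any depth: below the arm all is open down to the base. Platform over it reaches x +-52, y +-68.
- pawl (a joint): Lift of the steel pawl, rad: about 0 in the teeth, positive as its nose rises (stop at 0.36); above 0.1 it is clear of the wheel. Falls back by itself when let go and then catches the next tooth (0.0094 m apart). Pivot at stand x=-85, y=-49, z=93; arm 10 high, 12 wide, runs along stand +x, underside at z=93. Lifting at pawl_under takes about 2 to 3 N.
- pawl_under (a point): Point on the underside of the pawl arm, 50 mm from the pivot towards the wheel, mid-width, 93 mm above the desk: where the lever bears from below (its axis then 6 mm lower). Lifting it 8 mm turns the pawl 0.16 rad. Axes turn with the pawl.
- platform (a joint): How far the platform has sunk, m: 0 raised, 0.045 fully down. An air damper lets it sink at 10 to 20 mm/s while the pawl is clear.
- platform_top (a point): Centre of the felt top of the platform, 104 x 136 mm, 202 mm above the desk when raised, 157 when down.
- case_center (a point): Centre of the loose metronome on the platform: maple pyramid, plinth 98 mm square, 150 high, 0.3 to 0.6 kg; point 75 mm above its foot.
- cradle_seat (a point): Where lever_center lies when stowed: in the fixed oak cradle, 36 mm above the desk. x points along the cradle to the plunger, z up. Handle pocket x -100 to -10, open on top: end wall at -100, top 9 above the axis; cheeks 28 apart, tops 7 above; floor 7 below. Bare shank free x -10 to 75 (only an 8 mm base under it). Tip guides x 75 to 118, 16 apart, tops 5 above; block x 118 to 138, top 18 above.
- plunger (a joint): Spring plunger of the cradle, a disc 14 in diameter on the lever's axis; m pressed in along cradle +x, 0 to 0.016. Its free face is at cradle x=+92, so the stowed lever holds it 0.008 in. 2 N to start, 5 N at 0.008, 6.5 N at 0.013.
- escapement: Bystander: loose brass escapement wheel, dia 76, lying flat, 22 high at its arbor.
- bob: Bystander: loose nickel pendulum bob, dia 52, 38 high.
- loupe: Bystander: loose black loupe, dia 40, 28 high.
- oil_jar: Bystander: loose small amber oil jar, dia 38, 38 high.
- crank: Bystander: loose steel winding crank, 110 mm, upright oak knob 58 high.
- tweezers_stand: Bystander: loose steel stand with two tweezers, 70 x 50, 130 high.
- screwdriver: Bystander: loose screwdriver, 150 mm, lying.
Mind the look-alikes: they are no part of the job. There is more than one size of the part that bears lever_center; the job needs the smaller.

How it is judged:
By the outcome, as a careful person would: the job done as asked, in the order asked, and still so for the second after the job is handed in, with the robot touching nothing.
It also fails if it takes over 72 s, if anything falls off the work surface, if the arm or the gripper's body presses on something with over 40 N, if the wrist force passes 120 N, or if a joint passes its speed limit or range.

## Working session

There is one attempt and no reset: what is moved stays moved. The work goes in short steps, Python scripts to look and compute and a tool call to move; the robot and the scene stay as the last step left them, time stands still between calls to the robot, and variables do not carry over. Pictures are saved under pics/ and viewed, and the job is handed in when it is done.

Besides the shell and the picture viewer there is one more tool, called after "Emit:" as name(argument=value, ...), one argument or row to a line, values as JSON. apply_moves: Moves the arm, as the interface text tells. Shift numbers are shares of 0.05 m and turn numbers shares of 0.12 rad, none past 1 either way. Its arguments: {"type":"object","properties":{"plan":{"type":"string"}},"required":["plan"]}

```bash
ls -la; mkdir -p pics; python3 - <<'E'
from bench import ctrl
import cv2
print(ctrl.get_obs())
for c in ["scene","top","wrist"]:
    im=ctrl.camera(c); cv2.imwrite(f"pics/{c}0.png",im[:,:,::-1])
    k=ctrl.get_calibration(c); print(c,k)
print(ctrl.tcp_to_tips)
E
```

```text
total 12
drwxr-xr-x  3 agent agent 4096 Dec  6 21:15 .
drwxr-xr-x 23 root  root  4096 Dec  6 21:15 ..
drwxr-xr-x  2 agent agent 4096 Dec  6 21:15 pics
{'time_s': 0.0, 'q': array([-1.35130431e+00,  1.81554047e-01,  1.60797656e+00,  5.11755433e-06,
        1.35379579e+00, -2.06331436e-01]), 'dq': array([ 9.81825529e-04, -1.15262133e-06,  6.53754620e-04,  6.50376656e-04,
       -8.77662453e-04,  3.36557379e-04]), 'joint_efforts': array([ 1.38628133e-03, -4.44865322e+01, -3.51338160e+01, -2.29361394e-04,
        8.89305258e-03,  6.17565092e-06]), 'eef_pos': array([ 0.23740152, -0.52313539,  0.24139201]), 'eef_rot': array([ 0.59479468, -0.59393102,  0.38349173, -0.38262166]), 'wrist_force': array([-0.36712479, -0.76785263, -0.37817342]), 'torque': array([-0.02095672, -0.05046771, -0.02465939]), 'opening': 0.9939292057986501}
scene {'intrinsics': array([[379.92764654,   0.        , 316.50976743],
       [  0.        , 379.92764654, 200.98933094],
       [  0.        ,   0.        ,   1.        ]]), 'R': array([[-0.65592442,  0.75481524,  0.00413612],
       [ 0.6301056 ,  0.550554  , -0.54
[... 175 characters left out ...]
4534],
       [  0.        , 446.84605369, 198.84792264],
       [  0.        ,   0.        ,   1.        ]]), 'R': array([[-0.01221975, -0.99991268,  0.00503079],
       [-0.9813009 ,  0.01102547, -0.19216393],
       [ 0.19209169, -0.00728492, -0.98134994]]), 't': array([-0.01039927,  0.58575947,  1.20558652])}
wrist {'intrinsics': array([[304.07278681,   0.        , 317.31232864],
       [  0.        , 304.07278681, 197.81763962],
       [  0.        ,   0.        ,   1.        ]]), 'R': array([[ 0.41280694, -0.91081749, -0.00138942],
       [-0.8654492 , -0.39271935,  0.31107748],
       [-0.28388046, -0.12721247, -0.95038354]]), 't': array([-0.57431488, -0.04041571,  0.38059425])}
0.011
```

View pics/scene0.png

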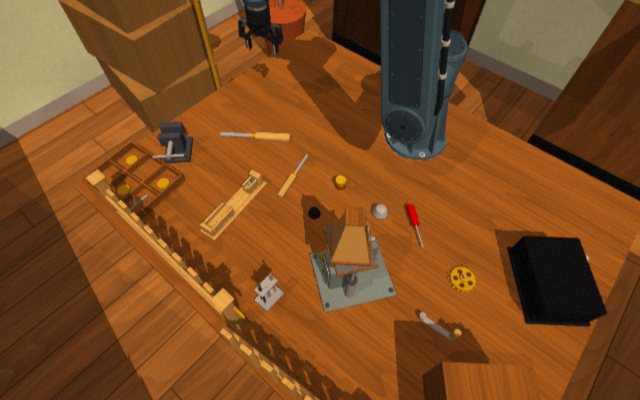

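View pics/top0.png

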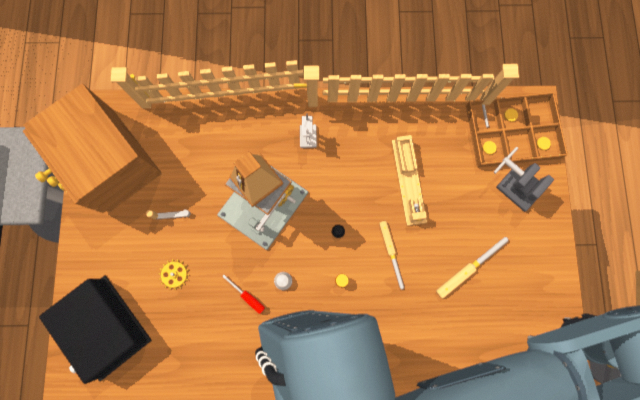

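View pics/wrist0.png

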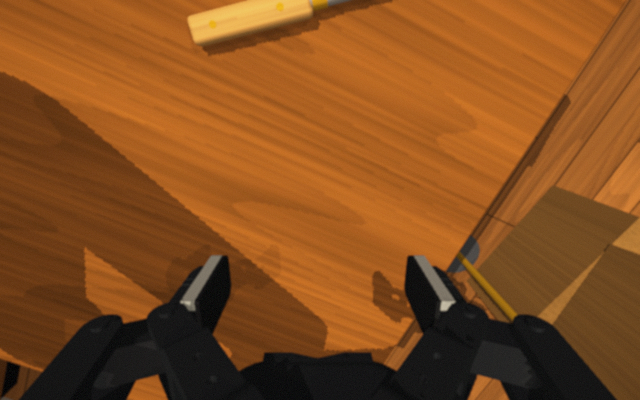

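The top view shows two levers: a small one running from (384,224) to (402,288), and a larger one from (440,295) to (507,240). The cradle is at about (410,180) and the stand at about (262,205). I'll measure these next.

```bash
cat > h.py <<'E'
import numpy as np, cv2
from bench import ctrl
from scipy.spatial.transform import Rotation as Rn
def cal(c):
    k=ctrl.get_calibration(c); return k["intrinsics"],k["R"],k["t"]
def p2w(c,u,v,z,k=None):
    K,R,t=k or cal(c)
    d=R.T@np.linalg.solve(K,[u,v,1]); o=-R.T@t
    return o+d*(z-o[2])/d[2]
def w2p(c,X,k=None):
    K,R,t=k or cal(c)
    p=K@(R@np.asarray(X)+t); return p[:2]/p[2]
def crop(c,u0,v0,w,h,s,name,im=None):
    if im is None: im=ctrl.camera(c)[:,:,::-1]
    o=cv2.resize(im[v0:v0+h,u0:u0+w],None,fx=s,fy=s,interpolation=cv2.INTER_CUBIC)
    cv2.imwrite(f"pics/{name}.png",o)
def rot(o=None):
    q=(o or ctrl.get_obs())["eef_rot"]; return Rn.from_quat([q[1],q[2],q[3],q[0]]).as_matrix()
E
python3 - <<'E'
from h import *
im=cv2.imread("pics/top0.png"); 
crop("top",370,125,150,180,3.3,"t_lev",im); crop("top",205,140,120,120,5,"t_stand",im)
im=cv2.imread("pics/scene0.png"); crop("scene",295,195,120,120,5,"s_stand",im)
for n,c in [("lever_center","top"),("stand","top"),("pawl","scene"),("pawl","top"),("cradle_seat","top"),("cradle_seat","scene"),("plunger","top"),("platform_top","top"),("case_center","top"),("lever_tip","top"),("pawl_under","scene")]:
    try: print(n,c,[(np.round(r["point"],3),round(r["score"],2)) for r in ctrl.recognise(c,n)])
    except Exception as e: print(n,c,e)
for a in [(384,224),(402,288),(440,295),(507,240)]: print(a,p2w("top",*a,0.007))
print(ctrl.get_obs()["time_s"])
E
```

```text
lever_center top [(array([ 0.454, -0.207,  0.01 ]), 0.98), (array([ 0.375, -0.418,  0.014]), 0.8), (array([ 0.499, -0.061,  0.031]), 0.49)]
stand top [(array([0.559, 0.143, 0.012]), 0.91)]
pawl scene []
pawl top [(array([0.523, 0.141, 0.103]), 0.52), (array([0.572, 0.115, 0.202]), 0.28)]
cradle_seat top [(array([ 0.645, -0.269,  0.018]), 0.78), (array([0.574, 0.12 , 0.205]), 0.35)]
cradle_seat scene [(array([ 0.664, -0.267,  0.023]), 0.77)]
plunger top [(array([0.574, 0.118, 0.2  ]), 0.62)]
platform_top top [(array([0.577, 0.12 , 0.202]), 0.75)]
case_center top [(array([ 0.357, -0.067,  0.036]), 0.36)]
lever_tip top [(array([ 0.377, -0.42 ,  0.012]), 0.65), (array([ 0.454, -0.208,  0.018]), 0.58)]
pawl_under scene []
(384, 224) [ 0.51879828 -0.19537393  0.007     ]
(402, 288) [ 0.33567913 -0.23930409  0.007     ]
(440, 295) [ 0.31499066 -0.34579138  0.007     ]
(507, 240) [ 0.46806259 -0.54961324  0.007     ]
0.7
```

```bash
echo
```

```text
(no output)
```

View pics/t_lev.png

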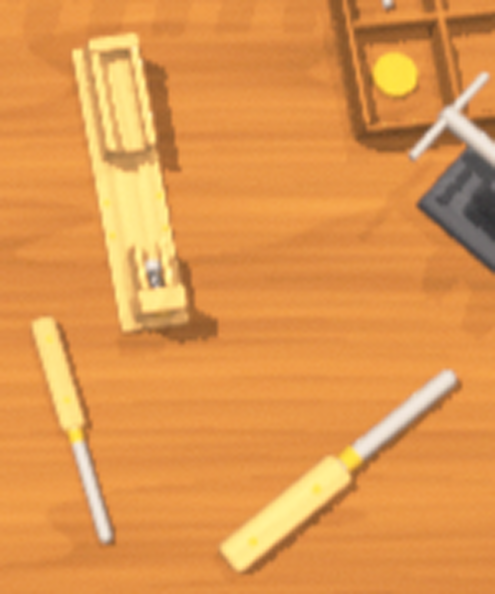

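View pics/t_stand.png

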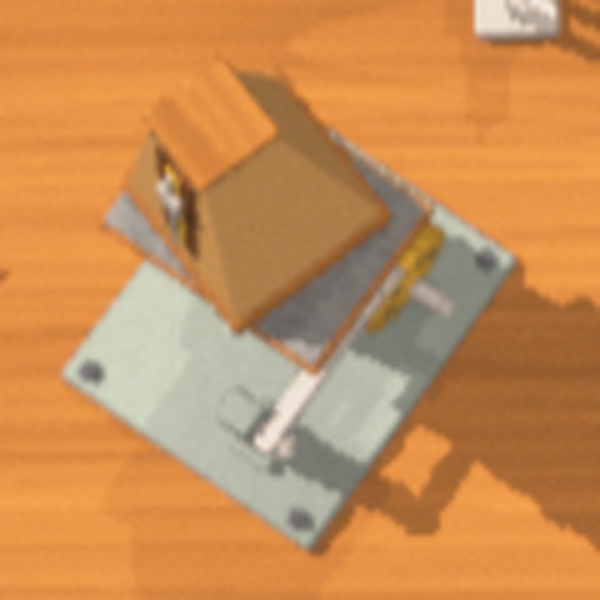

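View pics/s_stand.png

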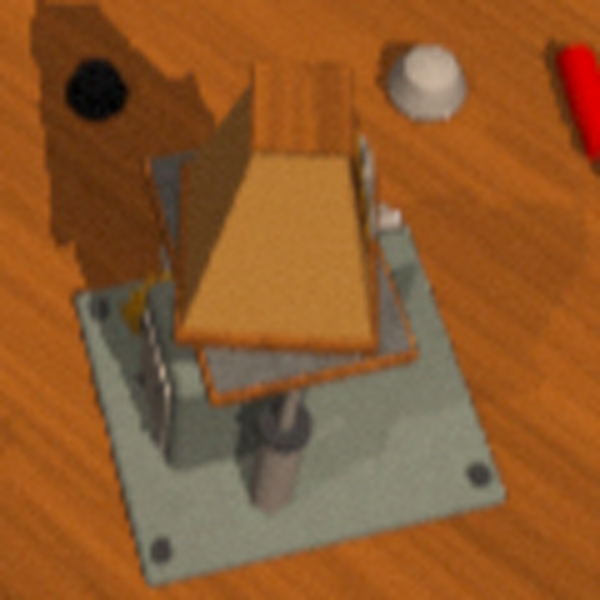

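```bash
python3 - <<'E'
from h import *
print("Rtool\n",np.round(rot(),3))
f=lambda a,z,s=5,o=(205,140): p2w("top",a[0]/s+o[0]-.4,a[1]/s+o[1]-.4,z)
A,B,C=[f(a,.202) for a in [(103,218),(313,370),(433,212)]]
print("plat",A,B,C,np.linalg.norm(A-B),np.linalg.norm(C-B),np.degrees(np.arctan2(*(C-B)[1::-1])),np.degrees(np.arctan2(*(A-B)[1::-1])),"ctr",(A+C)/2)
D=[f(a,.012) for a in [(62,375),(310,548),(518,263)]]
print("base",D,np.linalg.norm(D[0]-D[1]),np.linalg.norm(D[2]-D[1]),"ctr",(D[0]+D[2])/2, np.degrees(np.arctan2(*(D[2]-D[1])[1::-1])),np.degrees(np.arctan2(*(D[0]-D[1])[1::-1])))
print("pawl",f((268,445),.103),f((385,285),.103))
g=lambda a,z: p2w("top",a[0]/3.3+370-.3,a[1]/3.3+125-.3,z)
print("lever",g((44,320),.010),g((73,432),.007),g((106,540),.006))
print("cradle base",[np.round(g(a,.008),4) for a in [(75,48),(123,330),(187,317)]])
print("wall/pocket top",[np.round(g(a,.043),4) for a in [(88,42),(136,35),(107,155),(155,150)]],"block top",[np.round(g(a,.054),4) for a in [(140,293),(185,286),(140,312),(187,307)]])
E
```

```text
Rtool
 [[ 0.413  0.     0.911]
 [-0.911 -0.     0.413]
 [ 0.    -1.    -0.   ]]
plat [0.59992333 0.2275945  0.202     ] [0.521498   0.12141314 0.202     ] [0.6011872  0.06210196 0.202     ] 0.13200382751478726 0.09933873608286971 -36.65962663486323 53.55050309511166 ctr [0.60055526 0.14484823 0.202     ]
base [array([0.55121103, 0.28954841, 0.012     ]), array([0.44931812, 0.14442907, 0.012     ]), array([0.61473213, 0.02437077, 0.012     ])] 0.17731832962007518 0.20439126576763708 ctr [0.58297158 0.15695959 0.012     ] -35.972328486290166 54.92608563822466
pawl [0.49716845 0.15679216 0.103     ] [0.58404713 0.09451618 0.103     ]
lever [ 0.52524186 -0.19239168  0.01      ] [ 0.42714932 -0.21429967  0.007     ] [ 0.33474566 -0.23893331  0.006     ]
cradle base [array([ 0.7761, -0.2306,  0.008 ]), array([ 0.5158, -0.262 ,  0.008 ]), array([ 0.5267, -0.319 ,  0.008 ])]
wall/pocket top [array([ 0.7698, -0.2364,  0.043 ]), array([ 0.7758, -0.2795,  0.043 ]), array([ 0.6659, -0.2485,  0.043 ]), array([ 0.6699, -0.2909,  0.043 ])] block top [array([ 0.5413, -0.269 ,  0.054 ]), array([ 0.5469, -0.3078,  0.054 ]), array([ 0.5249, -0.2681,  0.054 ]), array([ 0.5288, -0.3084,  0.054 ])]
```

Emit:
apply_moves(
  plan="-0.4 0.2 0.63 0 0 0 1; -0.4 0.2 0.63 0 0 0 1; -0.4 0.2 0.63 0 0 0 1; -0.4 0.2 0.63 0 0 0 1; -0.4 0.2 0.63 0 0 0 1",
)

```text
time_s: 1.2
eef_pos: [0.3403, -0.3663, 0.1921]
eef_rot: [-0.594, 0.594, -0.383, 0.383]
wrist_force: [0.6, -0.7, 0.3]
opening: 0.999
```

Emit:
apply_moves(
  plan="-0.4 0.2 0.63 0 0 0 1; -0.4 0.2 0.63 0 0 0 1; -0.4 0.2 0.63 0 0 0 1; -0.4 0.2 0.63 0 0.78 0 1; -0.4 0.2 0.63 0 0.78 0 1",
)

```text
time_s: 1.7
eef_pos: [0.4452, -0.212, 0.1422]
eef_rot: [-0.555, 0.555, -0.438, 0.438]
wrist_force: [1.0, 0.2, 0.1]
opening: 1.003
```

```bash
python3 - <<'E'
from h import *
im=ctrl.camera("wrist")[:,:,::-1]; cv2.imwrite("pics/w1.png",im)
np.savez("k1.npz",*cal("wrist"))
o=ctrl.get_obs(); print(o["time_s"],o["eef_pos"],np.round(rot(o),3),o["q"])
print([(np.round(r["point"],4),round(r["score"],2)) for r in ctrl.recognise("wrist","lever_center")])
print([(np.round(r["point"],4),round(r["score"],2)) for r in ctrl.recognise("wrist","cradle_seat")])
E
```

```text
1.75 [ 0.44685619 -0.2076217   0.1405422 ] [[ 0.228  0.     0.974]
 [-0.974  0.004  0.228]
 [-0.003 -1.     0.001]] [-0.67829671  0.11949904  1.89955417  0.00332922  1.1246101   0.66071317]
[(array([ 0.466 , -0.2079,  0.0169]), 0.85), (array([ 0.398 , -0.4441,  0.0179]), 0.56)]
[(array([ 0.57  , -0.2712,  0.0157]), 0.65)]
```

View pics/w1.png

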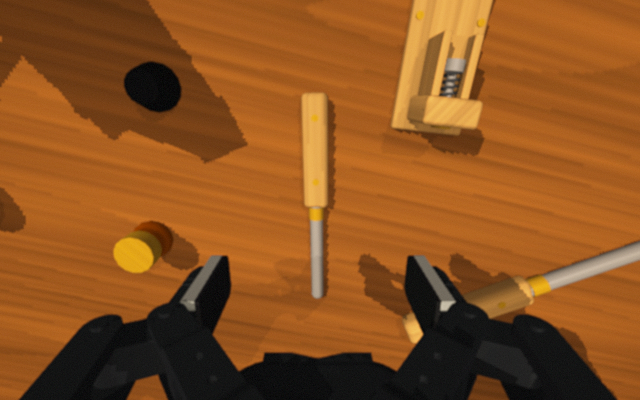

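The view shows the lever from its handle end at (314,93) to its tip at (318,298). The arm was still settling in that frame, so I'll retake it before measuring.

```bash
python3 - <<'E'
from h import *
k=cal("wrist"); im=ctrl.camera("wrist")[:,:,::-1]; cv2.imwrite("pics/w2.png",im)
k2=cal("wrist"); print(np.abs(k[2]-k2[2]).max()); np.savez("k2.npz",*k)
o=ctrl.get_obs(); print(o["time_s"],o["eef_pos"],o["eef_rot"])
hsv=cv2.cvtColor(im[80:310,280:360],cv2.COLOR_BGR2HSV)
crop("wrist",270,80,100,230,2.5,"w2lev",im)
crop("wrist",380,0,130,140,4,"w2cr",im)
E
```

```text
0.001122230169935401
1.9 [ 0.44486037 -0.21278366  0.1421644 ] [-0.55654596  0.55676155 -0.4361734   0.43591964]
```

View pics/w2lev.png

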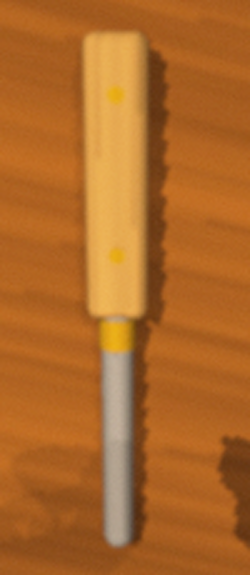

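View pics/w2cr.png

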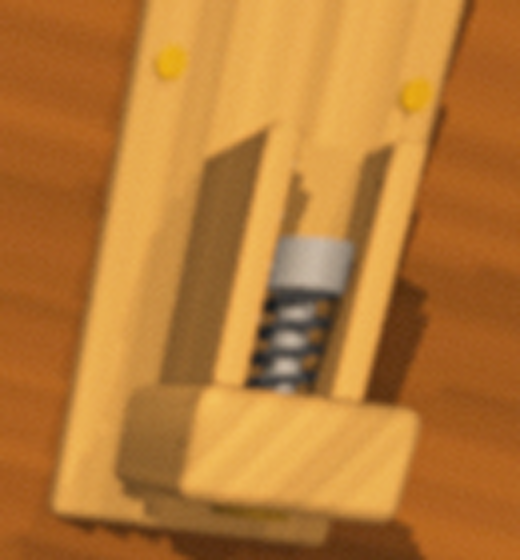

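```bash
python3 - <<'E'
from h import *
d=np.load("k2.npz"); k=(d["arr_0"],d["arr_1"],d["arr_2"])
g=lambda a,z: p2w("wrist",a[0]/2.5+270-.3,a[1]/2.5+80-.3,z,k)
H0=g((115,32),.014);H1=g((117.5,318),.010);T=g((119,547),.004)
print(H0,H1,T,np.linalg.norm(T-H0),np.linalg.norm(H1-H0)); u=(H0-T)[:2];u/=np.linalg.norm(u);print(u,np.degrees(np.arctan2(u[1],u[0])))
o=ctrl.get_obs(); R=rot(o); p=o["eef_pos"]; print(np.round(R,4),p)
c=(H0+T)[:2]/2; print("c",c)
print("H1 ctr",H1)
gr=H1[:2]+u*.014; e=R.T@np.append(gr-p[:2],0.0); print("grasp",gr,"shift tool mm",e*1000,"z",p[2])
E
```

```text
[ 0.5263798  -0.18994368  0.014     ] [ 0.42994579 -0.21452918  0.01      ] [ 0.32903187 -0.24002848  0.004     ] 0.20384968369236517 0.09959902839308775
[0.96927214 0.2459909 ] 14.240400636906818
[[ 2.395e-01 -5.000e-04  9.709e-01]
 [-9.709e-01 -0.000e+00  2.395e-01]
 [-1.000e-04 -1.000e+00 -5.000e-04]] [ 0.44486037 -0.21278366  0.1421644 ]
c [ 0.42770584 -0.21498608]
H1 ctr [ 0.42994579 -0.21452918  0.01      ]
grasp [ 0.4435156  -0.21108531] shift tool mm [-1.97095148e+00  6.00960607e-04 -8.98972617e-01] z 0.14216440019508
```

Emit:
apply_moves(
  plan="-0.04 0.7 -0.02 0 -0.055 0 0.6; 0 0.7 0 0 0 0 0.6; 0 0.7 0 0 0 0 0.6; 0 0.34 0 0 0 0 0.6; 0 0.06 0 0 0 0 0.6",
)

```text
time_s: 2.4
eef_pos: [0.4413, -0.2119, 0.0154]
eef_rot: [-0.557, 0.557, -0.437, 0.434]
wrist_force: [-0.8, 0.3, -0.5]
opening: 0.6
```

Emit:
apply_moves(
  plan="0 0 0 0 0 0 0.6; 0 0.04 0 0 0 0 0; 0 0.04 0 0 0 0 0; 0 0 0 0 0 0 0; 0 0 0 0 0 0 0",
)

```text
time_s: 2.9
eef_pos: [0.4442, -0.2128, 0.0147]
eef_rot: [-0.557, 0.558, -0.434, 0.436]
wrist_force: [-0.7, -1.1, 6.4]
opening: 0.234
```

Emit:
apply_moves(
  plan="0 0 0 0 0 0 0; 0 -0.4 0 0 0 0 0; 0 -0.8 0 0 0 0 0; 0 -0.6 0 0 0 0 0; 0 -0.5 0 0 0 0 0",
)

```text
time_s: 3.4
eef_pos: [0.4436, -0.212, 0.1305]
eef_rot: [-0.557, 0.557, -0.434, 0.436]
wrist_force: [0.1, -0.6, -1.5]
opening: 0.239
```

```bash
python3 - <<'E'
from h import *
k=cal("wrist"); im=ctrl.camera("wrist")[:,:,::-1]; cv2.imwrite("pics/w3.png",im); np.savez("k3.npz",*k)
o=ctrl.get_obs(); print(o["time_s"],o["eef_pos"],np.round(rot(o),4),o["opening"],o["q"],o["wrist_force"])
im=ctrl.camera("scene")[:,:,::-1]; crop("scene",200,130,140,120,4,"s3",im)
E
```

```text
3.45 [ 0.44557377 -0.21342669  0.13426282] [[ 0.2433  0.0062  0.9699]
 [-0.9699 -0.005   0.2433]
 [ 0.0064 -1.      0.0047]] 0.23015247054566265 [-6.87467368e-01  1.25811387e-01  1.90725519e+00  1.82408088e-05
  1.10057598e+00  6.37551348e-01] [ 2.43879577 -0.53391739  1.08532053]
```

View pics/w3.png

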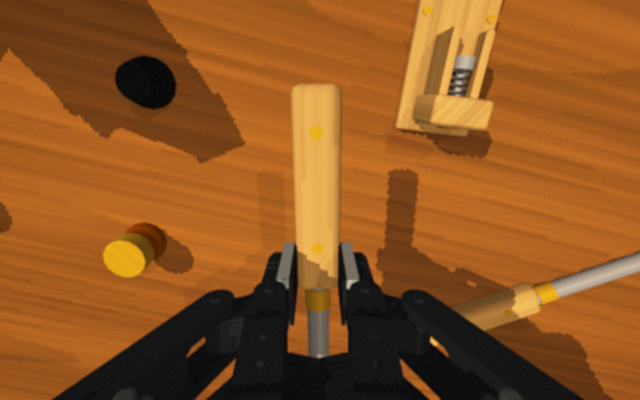

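View pics/s3.png

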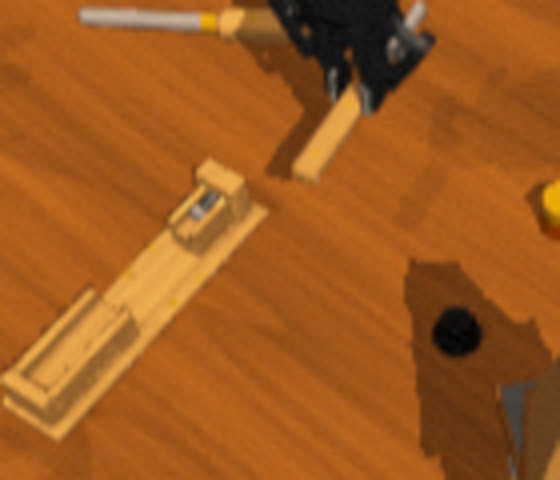

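Emit:
apply_moves(
  plan="-0.77 -0.06 0.17 0 0 0 0; -0.77 -0.06 0.17 0 0 0 0; -0.77 -0.06 0.17 0 0 0 0; -0.77 -0.06 0.17 0 0 0 0; -0.77 -0.06 0.17 0 0 0 0",
)

```text
time_s: 4.0
eef_pos: [0.4366, -0.013, 0.1424]
eef_rot: [-0.557, 0.557, -0.436, 0.435]
wrist_force: [0.6, -0.3, -0.6]
opening: 0.235
```

Emit:
apply_moves(
  plan="0 0 0 0 -1 0 0; 0 0 0 0 -1 0 0; 0 0 0 0 -1 0 0; 0 0 0 0 -1 0 0; 0 0 0 0 -1 0 0",
)

```text
time_s: 4.5
eef_pos: [0.4369, -0.0143, 0.1422]
eef_rot: [-0.662, 0.662, -0.25, 0.249]
wrist_force: [-0.3, 0.8, -1.2]
opening: 0.237
```

Emit:
apply_moves(
  plan="0 0 0 0 -1 0 0; 0 0 0 0 -1 0 0; 0 0 0 0 -1 0 0; 0 0 0 0 -1 0 0; 0 0 0 0 -1 0 0",
)

```text
time_s: 5.0
eef_pos: [0.4369, -0.0144, 0.1421]
eef_rot: [0.706, -0.706, 0.043, -0.042]
wrist_force: [0.2, 0.1, -0.9]
opening: 0.236
```

Emit:
apply_moves(
  plan="0 0 0 0 -1 0 0; 0 0 0 0 -1 0 0; 0 0 0 0 -1 0 0; 0 0 0 0 -1 0 0; 0 0 0 0 -1 0 0",
)

```text
time_s: 5.5
eef_pos: [0.4369, -0.0144, 0.1422]
eef_rot: [0.687, -0.687, -0.167, 0.168]
wrist_force: [-0.3, 1.1, -0.9]
opening: 0.24
```

```bash
python3 - <<'E'
from h import *
k=cal("wrist"); im=ctrl.camera("wrist")[:,:,::-1]; cv2.imwrite("pics/w4.png",im); np.savez("k4.npz",*k)
o=ctrl.get_obs(); print(o["time_s"],o["eef_pos"],np.round(rot(o),4),o["opening"],o["q"],o["wrist_force"])
E
```

```text
5.55 [ 0.43687142 -0.01441455  0.14215506] [[ 8.846e-01 -1.600e-03 -4.664e-01]
 [ 4.664e-01  5.000e-04  8.846e-01]
 [-1.200e-03 -1.000e+00  1.200e-03]] 0.23147203352610454 [-3.05861876e-01 -9.34533552e-03  2.03189888e+00  1.10849152e-05
  1.12076218e+00 -7.91117517e-01] [ 0.37468403  0.18948336 -2.25951809]
```

View pics/w4.png

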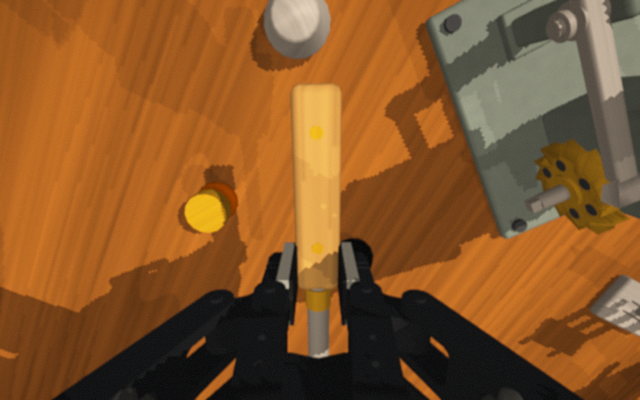

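This frame shows the pawl arm running from about (597,0) to (622,205), the wheel at (570,185) and the base corner at (508,236). I'll zoom in.

```bash
python3 - <<'E'
from h import *
im=cv2.imread("pics/w4.png"); crop("wrist",420,0,220,245,3.2,"w4z",im)
E
```

```text
(no output)
```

View pics/w4z.png

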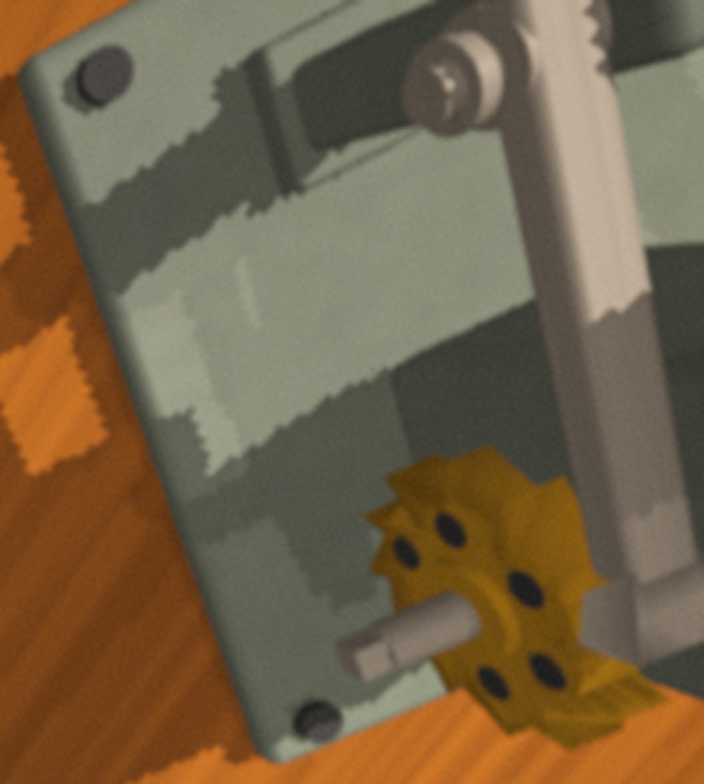

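```bash
python3 - <<'E'
from h import *
d=np.load("k4.npz"); k=(d["arr_0"],d["arr_1"],d["arr_2"])
g=lambda a,z: p2w("wrist",a[0]/3.2+420-.35,a[1]/3.2-.35,z,k)
P=np.array([g(a,.103)[:2] for a in [(585,150),(620,320),(655,500)]]); print("pawl mid",P)
v=P[2]-P[0]; print(np.degrees(np.arctan2(v[1],v[0])))
B=np.array([g(a,.012)[:2] for a in [(25,75),(262,755)]]); v=B[1]-B[0];print("base edge",B,np.degrees(np.arctan2(v[1],v[0])),np.linalg.norm(v))
print("bolt", g((445,88),.093))
th=np.radians(-36);R=np.array([[np.cos(th),-np.sin(th)],[np.sin(th),np.cos(th)]])
for q in [B[0],B[1],P[0],P[1],P[2],g((445,88),.093)[:2]]: print(R.T@(q-[.6,.145])*1000)
# where would the nominal pawl_under be
for c in [(.6,.145)]:
    print(R@[-.035,-.049]+c)
E
```

```text
pawl mid [[0.51704891 0.14547285]
 [0.54074492 0.1287929 ]
 [0.56832944 0.10898068]]
-35.43635012357614
base edge [[0.44919506 0.14353879]
 [0.61100212 0.02722078]] -35.711172717374254 0.1992772049280786
bolt [0.49668301 0.14700511 0.093     ]
[-121.14488138  -89.82305933]
[ 78.12979158 -88.81850977]
[-67.38677482 -48.3748878 ]
[-38.41207068 -47.94108044]
[ -4.45039511 -47.75572829]
[-84.76378118 -59.10603402]
[0.54288293 0.12593065]
```

Emit:
apply_moves(
  plan="0 0 0 0 -1 0 0; 0 0 0 0 -1 0 0; 0 0 0 0 -1 0 0; 0 0 0 0 -1 0 0; 0 0 0 0 -1 0 0",
)

```text
time_s: 6.05
eef_pos: [0.437, -0.0145, 0.1423]
eef_rot: [0.607, -0.607, -0.362, 0.363]
wrist_force: [-0.6, 1.2, -2.4]
opening: 0.235
```

Emit:
apply_moves(
  plan="0 0 0 0 -1 0 0; 0 0 0 0 -1 0 0; 0 0 0 0 -1 0 0; 0 0 0 0 -1 0 0; 0 0 0 0 -1 0 0",
)

```text
time_s: 6.55
eef_pos: [0.437, -0.0145, 0.1424]
eef_rot: [0.473, -0.472, -0.526, 0.526]
wrist_force: [0.2, -0.9, -1.7]
opening: 0.24
```

Emit:
apply_moves(
  plan="0 0 0 0 -1 0 0; 0 0 0 0 -1 0 0; 0 0 0 0 -1 0 0; 0 0 0 0 -1 0 0; 0 0 0 0 -1 0 0",
)

```text
time_s: 7.05
eef_pos: [0.437, -0.0145, 0.1424]
eef_rot: [0.297, -0.296, -0.642, 0.642]
wrist_force: [-0.2, 0.3, -1.3]
opening: 0.235
```

Emit:
apply_moves(
  plan="0 0.2 0 0 -1 0 0; 0 0.3 0 0 -0.94 0 0; 0 0.4 0 0 0 0 0; 0 0.32 0 0 0 0 0; 0 0 0 0 0 0 0",
)

```text
time_s: 7.55
eef_pos: [0.4351, -0.0139, 0.0796]
eef_rot: [0.223, -0.219, -0.672, 0.672]
wrist_force: [-0.5, -0.2, -1.9]
opening: 0.234
```

```bash
python3 - <<'E'
from h import *
k=cal("wrist"); im=ctrl.camera("wrist")[:,:,::-1]; cv2.imwrite("pics/w5.png",im); np.savez("k5.npz",*k)
o=ctrl.get_obs(); print(o["time_s"],o["eef_pos"],np.round(rot(o),4),o["opening"],o["q"],o["wrist_force"])
R=rot(o);p=o["eef_pos"]; print("zyaw",np.degrees(np.arctan2(R[1,2],R[0,2])))
im=ctrl.camera("scene")[:,:,::-1];cv2.imwrite("pics/s5.png",im); crop("scene",290,130,140,140,4,"s5z",im)
im=ctrl.camera("top")[:,:,::-1];cv2.imwrite("pics/t5.png",im); crop("top",230,130,130,130,4,"t5z",im)
for zz,yy in [(-.115,.0077),(-.06,.0077),(-.02,.0077)]:
    X=p+R@[0,yy,zz]; print(X,"scene",w2p("scene",X),(w2p("scene",X)-[290,130])*4,"top",(w2p("top",X)-[230,130])*4)
t=p+R@[0,.0077,-.115]
th=np.radians(-35.7);Rs=np.array([[np.cos(th),-np.sin(th)],[np.sin(th),np.cos(th)]])
print("tip in stand",Rs.T@(t[:2]-[.6005,.1455]),t[2])
E
```

```text
7.6 [ 0.43620746 -0.01422933  0.08094023] [[-0.8045 -0.0035 -0.5939]
 [ 0.5939  0.0011 -0.8045]
 [ 0.0035 -1.      0.0012]] 0.235719126146619 [-3.05909068e-01  1.01662819e-01  2.06760579e+00 -1.57996547e-06
  9.76027094e-01 -2.81157156e+00] [-1.17754986 -1.05822951 -0.80045637]
zyaw -126.4359431898362
[0.50448144 0.07829914 0.07310214] scene [348.63829591 227.96416907] [234.55318365 391.85667628] top [233.04329395 388.0339022 ]
[0.47181566 0.0340505  0.07316821] scene [343.83352794 212.31676387] [215.33411178 329.26705548] top [297.55279768 434.65961189]
[0.44805873 0.00186967 0.07321626] scene [340.49108002 201.43161033] [201.96432008 285.72644133] top [344.86856039 468.85815456]
tip in stand [-0.03876062 -0.1106035 ] 0.07310214278790739
```

View pics/s5z.png

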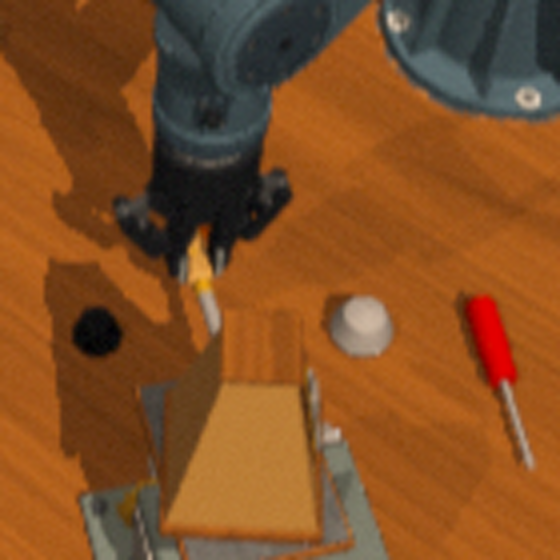

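View pics/t5z.png

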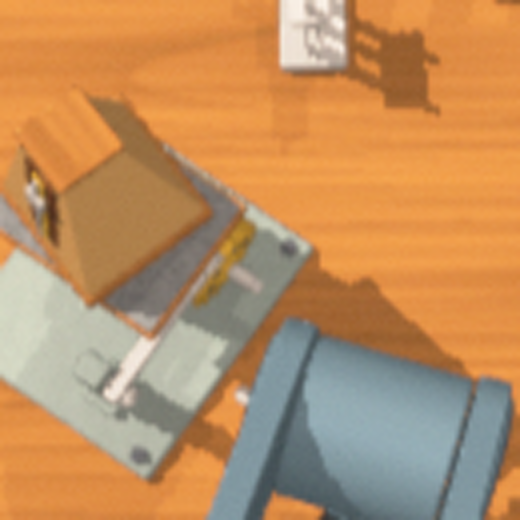

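View pics/w5.png

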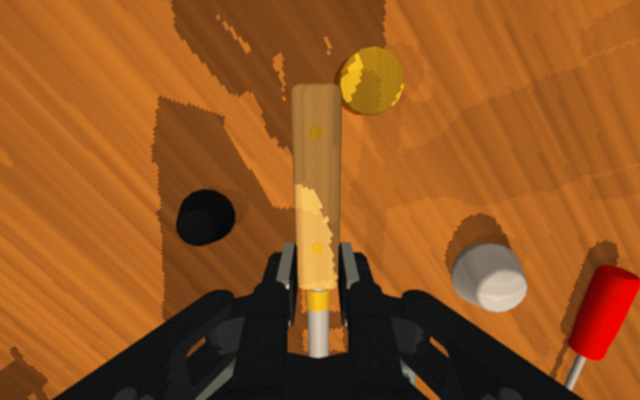

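The lever lines up with the gap: its tip shows at top-crop (243,396), against a predicted (233,388). I'll advance it under the pawl now.

Emit:
apply_moves(
  plan="-0.06 0 -0.2 0 0 0 0; 0 0 -0.4 0 0 0 0; 0 0 -0.4 0 0 0 0; 0 0 -0.3 0 0 0 0; 0 0 -0.16 0 0 0 0",
)

```text
time_s: 8.2
eef_pos: [0.4847, 0.0435, 0.0829]
eef_rot: [-0.22, 0.221, 0.672, -0.672]
wrist_force: [0.6, 0.1, -0.5]
opening: 0.237
```

```bash
python3 - <<'E'
from h import *
k=cal("wrist"); im=ctrl.camera("wrist")[:,:,::-1]; cv2.imwrite("pics/w6.png",im)
o=ctrl.get_obs(); R=rot(o);p=o["eef_pos"];print(o["time_s"],p,o["wrist_force"],o["torque"])
im=ctrl.camera("scene")[:,:,::-1]; crop("scene",290,130,140,140,4,"s6z",im)
im=ctrl.camera("top")[:,:,::-1]; crop("top",200,130,130,130,4,"t6z",im)
t=p+R@[0,.0077,-.115]
th=np.radians(-35.7);Rs=np.array([[np.cos(th),-np.sin(th)],[np.sin(th),np.cos(th)]])
print("tip in stand",Rs.T@(t[:2]-[.6005,.1455]),t[2])
E
```

```text
8.25 [0.48485487 0.04374717 0.08285274] [-0.41756774  0.50028902 -1.31632081] [ 0.04970989 -0.0674345   0.02674053]
tip in stand [-0.03335231 -0.03511274] 0.07528614754667687
```

View pics/t6z.png

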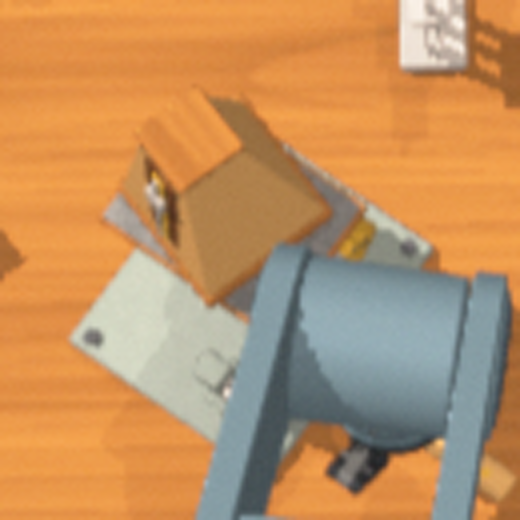

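View pics/s6z.png

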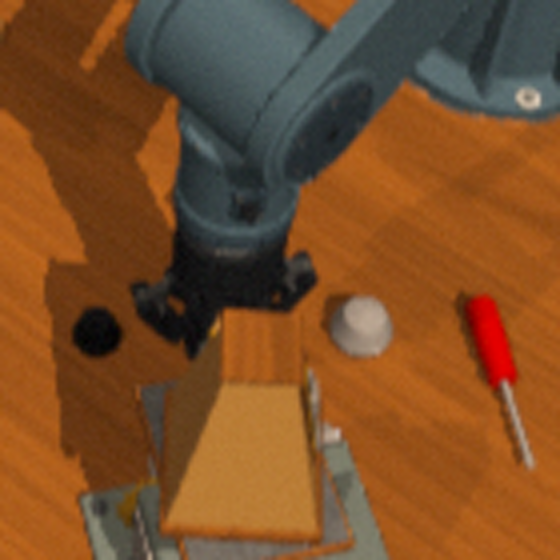

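Emit:
apply_moves(
  plan="0 -0.1 0 0 0 0 0; 0 -0.12 0 0 0 0 0; 0 -0.13 0 0 0 0 0; 0 -0.13 0 0 0 0 0; 0 0 0 0 0 0 0",
)

```text
time_s: 8.85
eef_pos: [0.4843, 0.042, 0.1077]
eef_rot: [-0.22, 0.222, 0.672, -0.672]
wrist_force: [0.8, 0.1, -1.9]
opening: 0.238
```

```bash
python3 - <<'E'
from h import *
o=ctrl.get_obs(); R=rot(o);p=o["eef_pos"];print(o["time_s"],p,o["wrist_force"],o["torque"])
im=ctrl.camera("scene")[:,:,::-1]; crop("scene",290,130,140,140,4,"s7z",im)
E
```

```text
8.85 [0.48427961 0.04196819 0.10770842] [ 0.75769912  0.13848933 -1.88937657] [-0.06548832 -0.04693173 -0.06878407]
```

View pics/s7z.png

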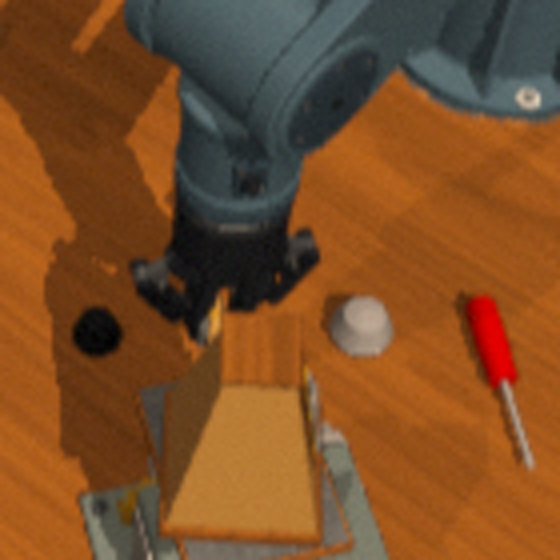

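Emit:
apply_moves(
  plan="0 0 0 0 0 0 0; 0 0 0 0 0 0 0; 0 0 0 0 0 0 0; 0 0 0 0 0 0 0; 0 0 0 0 0 0 0",
)

```text
time_s: 9.4
eef_pos: [0.4832, 0.0423, 0.1062]
eef_rot: [0.221, -0.22, -0.672, 0.672]
wrist_force: [-0.4, -0.7, -0.8]
opening: 0.232
```

```bash
python3 - <<'E'
from h import *
o=ctrl.get_obs(); R=rot(o);p=o["eef_pos"];print(o["time_s"],p,o["wrist_force"],o["torque"])
im=ctrl.camera("scene")[:,:,::-1]; crop("scene",290,130,140,180,3,"s8z",im)
im=ctrl.camera("top")[:,:,::-1]; crop("top",200,130,130,130,4,"t8z",im)
E
```

```text
9.4 [0.48324617 0.04233243 0.10615013] [-0.36724508 -0.71403709 -0.79570728] [-0.13086363 -0.00616975 -0.05852253]
```

View pics/s8z.png

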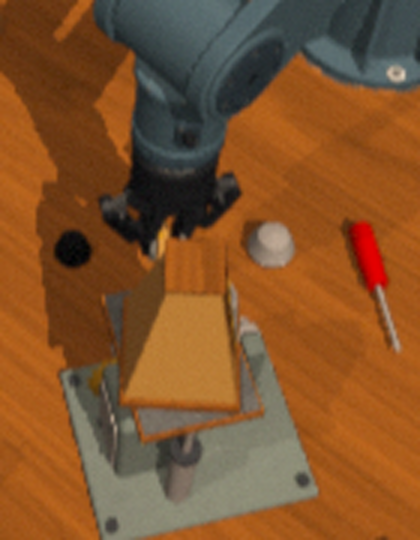

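View pics/t8z.png

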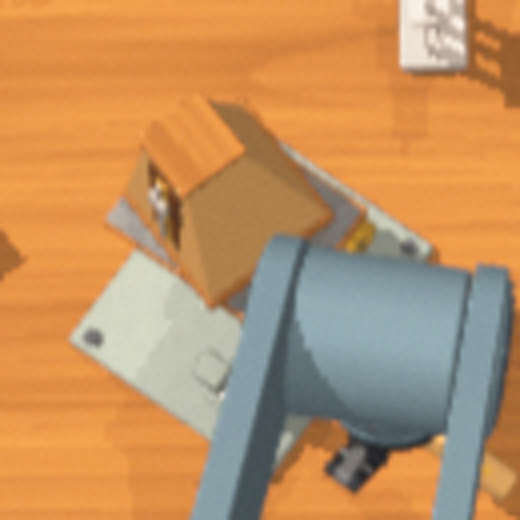

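The metronome's roof corner has shifted from (197,90) to (205,97) between top crops, so the platform is sinking. I'll hold here.

Emit:
apply_moves(
  plan="0 0 0 0 0 0 0; 0 0 0 0 0 0 0; 0 0 0 0 0 0 0; 0 0 0 0 0 0 0; 0 0 0 0 0 0 0",
)

```text
time_s: 10.0
eef_pos: [0.4833, 0.0423, 0.1063]
eef_rot: [0.221, -0.22, -0.672, 0.672]
wrist_force: [-0.5, 0.3, -2.6]
opening: 0.234
```

Emit:
apply_moves(
  plan="0 0 0 0 0 0 0; 0 0 0 0 0 0 0; 0 0 0 0 0 0 0; 0 0 0 0 0 0 0; 0 0 0 0 0 0 0",
)

```text
time_s: 10.5
eef_pos: [0.4833, 0.0424, 0.1063]
eef_rot: [-0.221, 0.221, 0.672, -0.672]
wrist_force: [0.1, 0.1, -1.0]
opening: 0.238
```

Emit:
apply_moves(
  plan="0 0 0 0 0 0 0; 0 0 0 0 0 0 0; 0 0 0 0 0 0 0; 0 0 0 0 0 0 0; 0 0 0 0 0 0 0",
)

```text
time_s: 11.0
eef_pos: [0.4834, 0.0423, 0.1063]
eef_rot: [-0.221, 0.221, 0.672, -0.672]
wrist_force: [-1.5, -0.4, -1.6]
opening: 0.233
```

Emit:
apply_moves(
  plan="0 0 0 0 0 0 0; 0 0 0 0 0 0 0; 0 0 0 0 0 0 0; 0 0 0 0 0 0 0; 0 0 0 0 0 0 0",
)

```text
time_s: 11.5
eef_pos: [0.4834, 0.0423, 0.1063]
eef_rot: [0.221, -0.221, -0.672, 0.672]
wrist_force: [-0.3, 0.8, -1.6]
opening: 0.239
```

```bash
python3 - <<'E'
from h import *
o=ctrl.get_obs(); R=rot(o);p=o["eef_pos"];print(o["time_s"],p,o["wrist_force"],o["torque"])
im=ctrl.camera("scene")[:,:,::-1]; crop("scene",290,130,140,180,3,"s9z",im)
im=ctrl.camera("top")[:,:,::-1]; crop("top",200,130,130,130,4,"t9z",im)
E
```

```text
11.5 [0.48335369 0.04231996 0.10629178] [-0.30964703  0.77752024 -1.63474755] [-0.00228403  0.09436401  0.04269249]
```

View pics/s9z.png

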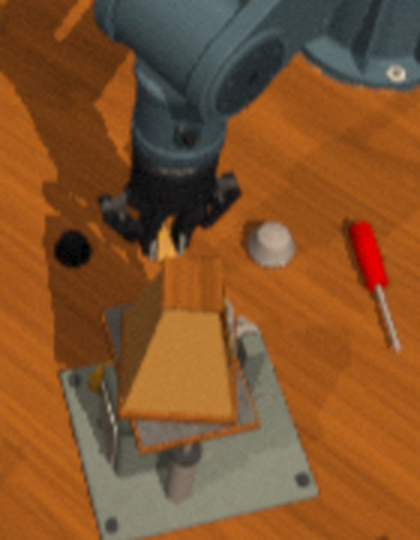

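View pics/t9z.png

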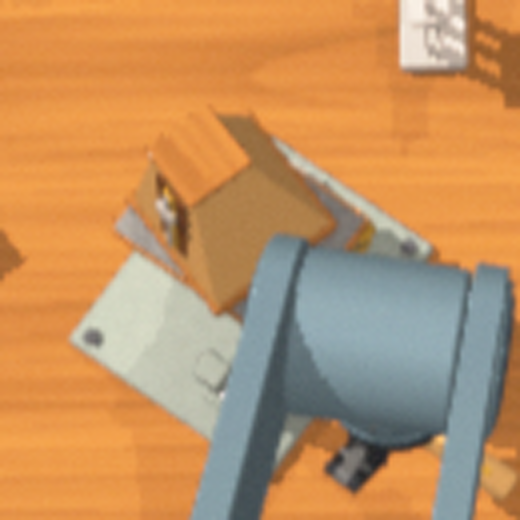

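Emit:
apply_moves(
  plan="0 0 0 0 0 0 0; 0 0 0 0 0 0 0; 0 0 0 0 0 0 0; 0 0 0 0 0 0 0; 0 0 0 0 0 0 0",
)

```text
time_s: 12.1
eef_pos: [0.4834, 0.0423, 0.1063]
eef_rot: [0.221, -0.221, -0.672, 0.672]
wrist_force: [-0.5, 0.5, -1.3]
opening: 0.235
```

Emit:
apply_moves(
  plan="0 0 0 0 0 0 0; 0 0 0 0 0 0 0; 0 0 0 0 0 0 0; 0 0 0 0 0 0 0; 0 0 0 0 0 0 0",
)

```text
time_s: 12.6
eef_pos: [0.4834, 0.0423, 0.1063]
eef_rot: [0.221, -0.221, -0.672, 0.672]
wrist_force: [-0.4, -0.6, -1.1]
opening: 0.232
```

Emit:
apply_moves(
  plan="0 0 0 0 0 0 0; 0 0 0 0 0 0 0; 0 0 0 0 0 0 0; 0 0 0 0 0 0 0; 0 0 0 0 0 0 0",
)

```text
time_s: 13.1
eef_pos: [0.4833, 0.0423, 0.1063]
eef_rot: [-0.221, 0.221, 0.672, -0.672]
wrist_force: [-0.4, -0.0, -2.1]
opening: 0.235
```

```bash
python3 - <<'E'
from h import *
im=ctrl.camera("scene")[:,:,::-1];cv2.imwrite("pics/s10.png",im); crop("scene",290,130,140,180,3,"s10z",im)
im=ctrl.camera("top")[:,:,::-1]; cv2.imwrite("pics/t10.png",im);crop("top",200,130,130,130,4,"t10z",im)
th=np.radians(-35.7);Rs=np.array([[np.cos(th),-np.sin(th)],[np.sin(th),np.cos(th)]])
for z in (.202,.157):
  for s in [(-52,68),(52,68),(52,-68)]:
    X=np.append(Rs@(np.array(s)/1000)+[.6005,.1455],z)
    print(z,s,"scene",(w2p("scene",X)-[290,130])*3,"top",(w2p("top",X)-[200,130])*4)
E
```

```text
0.202 (-52, 68) scene [265.31231857 402.2284152 ] top [ 95.16131451 215.92347379]
0.202 (52, 68) scene [139.7434687  430.17965776] top [194.70851041  85.48117027]
0.202 (52, -68) scene [ 98.50829705 283.9321402 ] top [368.25624291 205.07813379]
0.157 (-52, 68) scene [257.72423428 424.29524034] top [109.79717065 231.44889242]
0.157 (52, 68) scene [137.09561057 451.43974839] top [205.41669101 105.66367656]
0.157 (52, -68) scene [ 97.58956725 309.12604198] top [372.52920909 220.98437425]
```

Emit:
apply_moves(
  plan="0 0 0 0 0 0 0; 0 0 0 0 0 0 0; 0 0 0 0 0 0 0; 0 0 0 0 0 0 0; 0 0 0 0 0 0 0",
)

```text
time_s: 13.7
eef_pos: [0.4833, 0.0423, 0.1063]
eef_rot: [0.221, -0.221, -0.672, 0.672]
wrist_force: [0.8, -0.3, -2.3]
opening: 0.236
```

```bash
python3 - <<'E'
from h import *
a=cv2.imread("pics/t10.png").astype(int); s=cv2.imread("pics/s10.png").astype(int)
b=ctrl.camera("top")[:,:,::-1].astype(int); c=ctrl.camera("scene")[:,:,::-1].astype(int)
print(np.abs(a-b)[140:200,215:260].mean(),np.abs(a-b)[60:120,400:440].mean(), np.abs(s-c)[210:290,320:380].mean(), np.abs(s-c)[150:200,100:200].mean())
E
```

```text
1.405925925925926 1.5534722222222221 2.201736111111111 2.3604
```

View pics/s10z.png

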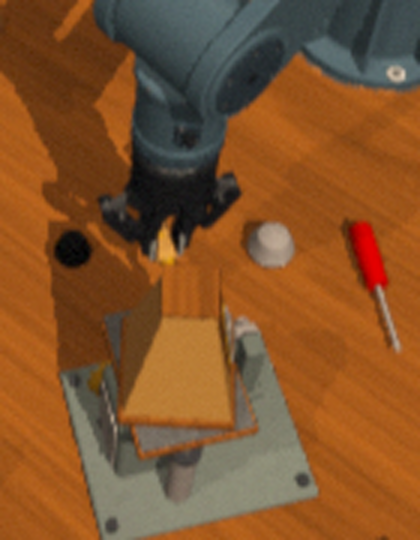

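View pics/t10z.png

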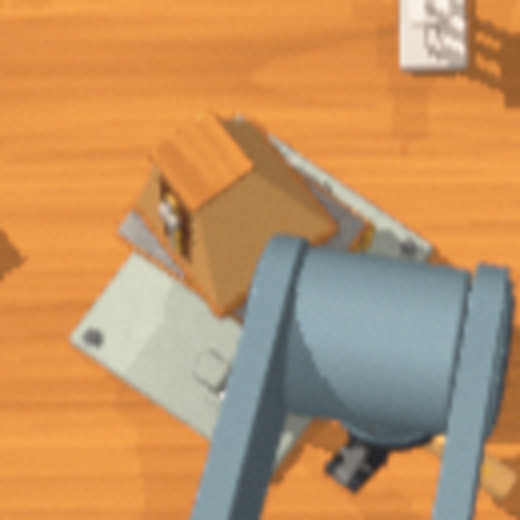

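The platform has stopped moving. Its corners, at (258,430) and (140,455), match the predictions for fully down. Next I'll lower the pawl and withdraw the lever.

Emit:
apply_moves(
  plan="0 0.12 0 0 0 0 0; 0 0.14 0 0 0 0 0; 0 0.14 0 0 0 0 0; 0 0.12 0 0 0 0 0; 0 0 0 0 0 0 0",
)

```text
time_s: 14.3
eef_pos: [0.4824, 0.0424, 0.079]
eef_rot: [0.221, -0.22, -0.672, 0.672]
wrist_force: [-0.1, 0.1, -1.1]
opening: 0.237
```

Emit:
apply_moves(
  plan="0 0 0.1 0 0 0 0; 0 0 0.3 0 0 0 0; 0 0 0.5 0 0 0 0; 0 0 0.5 0 0 0 0; 0 -0.1 0.5 0 0 0 0",
)

```text
time_s: 14.8
eef_pos: [0.4254, -0.0353, 0.0851]
eef_rot: [0.221, -0.22, -0.672, 0.672]
wrist_force: [0.5, 0.6, -0.8]
opening: 0.234
```

```bash
python3 - <<'E'
from h import *
k=cal("wrist"); im=ctrl.camera("wrist")[:,:,::-1]; cv2.imwrite("pics/w11.png",im)
o=ctrl.get_obs(); R=rot(o);p=o["eef_pos"];print(o["time_s"],p,o["wrist_force"],o["q"])
im=ctrl.camera("top")[:,:,::-1]; cv2.imwrite("pics/t11.png",im);crop("top",200,130,160,140,4,"t11z",im)
im=ctrl.camera("scene")[:,:,::-1];cv2.imwrite("pics/s11.png",im);
t=p+R@[0,.0077,-.115]; print("tip",t,(w2p("top",t)-[200,130])*4)
E
```

```text
14.85 [ 0.42425754 -0.0372413   0.08565451] [ 1.25425601 -1.57139705 -1.45358772] [-3.66310933e-01  6.75461072e-02  2.09260249e+00 -2.39212411e-03
  9.82447779e-01 -2.87234383e+00]
tip [0.49238885 0.05538264 0.07770334] [386.01935654 404.32260206]
```

View pics/t11z.png

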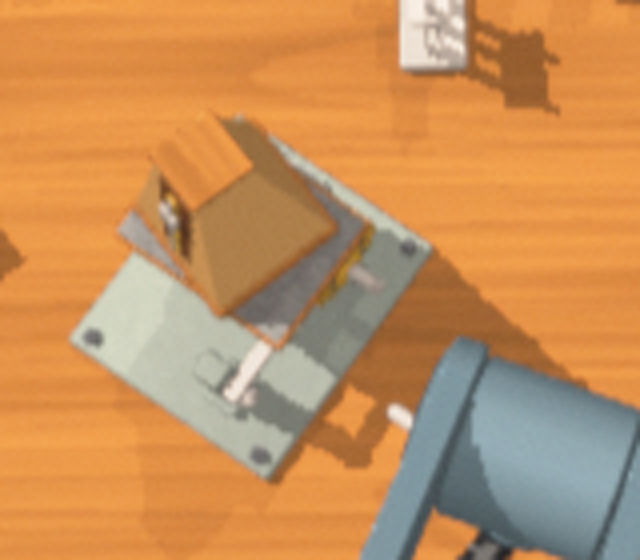

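View pics/w11.png

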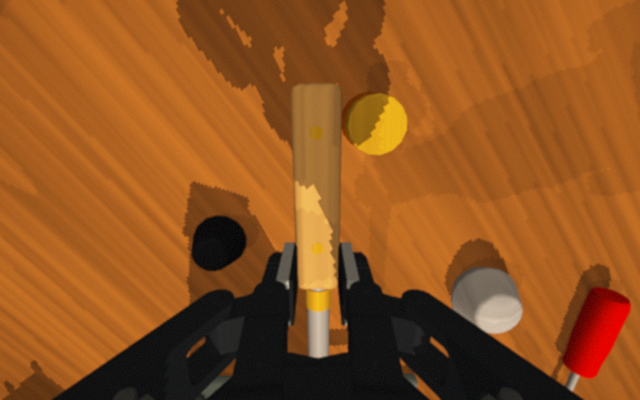

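Emit:
apply_moves(
  plan="0 -0.4 0.2 0 0 0 0; 0 -0.4 0 0 1 0 0; 0 -0.3 0 0 1 0 0; 0 0 0 0 1 0 0; 0 0 0 0 1 0 0",
)

```text
time_s: 15.45
eef_pos: [0.4218, -0.0422, 0.1412]
eef_rot: [-0.375, 0.376, 0.599, -0.599]
wrist_force: [0.3, 0.6, -1.8]
opening: 0.232
```

Emit:
apply_moves(
  plan="0 0 0 0 1 0 0; 0 0 0 0 1 0 0; 0 0 0 0 1 0 0; 0 0 0 0 1 0 0; 0 0 0 0 1 0 0",
)

```text
time_s: 15.95
eef_pos: [0.4213, -0.042, 0.1404]
eef_rot: [-0.535, 0.536, 0.462, -0.462]
wrist_force: [0.2, 0.3, -0.9]
opening: 0.235
```

Emit:
apply_moves(
  plan="0 0 0 0 1 0 0; 0 0 0 0 1 0 0; 0 0 0 0 1 0 0; 0 0 0 0 1 0 0; 0 0 0 0 1 0 0",
)

```text
time_s: 16.45
eef_pos: [0.4213, -0.042, 0.1404]
eef_rot: [-0.648, 0.648, 0.283, -0.283]
wrist_force: [0.1, 0.6, -1.8]
opening: 0.231
```

Emit:
apply_moves(
  plan="0 0 0 0 1 0 0; 0 0 0 0 1 0 0; 0 0 0 0 1 0 0; 0 0 0 0 1 0 0; 0 0 0 0 1 0 0",
)

```text
time_s: 16.95
eef_pos: [0.4213, -0.042, 0.1404]
eef_rot: [-0.703, 0.703, 0.079, -0.078]
wrist_force: [-0.1, -0.5, -1.3]
opening: 0.239
```

Emit:
apply_moves(
  plan="0 0 0 0 1 0 0; 0 0 0 0 1 0 0; 0 0 0 0 1 0 0; 0 0 0 0 1 0 0; 0 0 0 0 1 0 0",
)

```text
time_s: 17.45
eef_pos: [0.4213, -0.042, 0.1404]
eef_rot: [0.695, -0.695, 0.132, -0.133]
wrist_force: [-0.2, 0.2, -0.6]
opening: 0.237
```

Emit:
apply_moves(
  plan="0 0 0 0 1 0 0; 0 0 0 0 1 0 0; 0 0 0 0 1 0 0; 0 0 0 0 1 0 0; 0 0 0 0 1 0 0",
)

```text
time_s: 17.95
eef_pos: [0.4212, -0.042, 0.1404]
eef_rot: [0.624, -0.624, 0.332, -0.332]
wrist_force: [0.5, -0.8, -0.5]
opening: 0.235
```

Emit:
apply_moves(
  plan="0 0 0 0 1 0 0; 0 0 0 0 1 0 0; 0 0 0 0 1 0 0; 0 0 0 0 1 0 0; 0.3 0 0 0 0 0 0",
)

```text
time_s: 18.45
eef_pos: [0.4226, -0.056, 0.1402]
eef_rot: [0.528, -0.528, 0.47, -0.47]
wrist_force: [1.0, -0.4, -1.2]
opening: 0.237
```

```bash
python3 - <<'E'
from h import *
o=ctrl.get_obs(); R=rot(o);p=o["eef_pos"];print(o["time_s"],p,o["wrist_force"],o["q"],np.degrees(np.arctan2(R[1,2],R[0,2])))
e=R.T@(np.array([.44,-.19,.10])-p); print("shift to .44,-.19", e/.05)
im=ctrl.camera("wrist")[:,:,::-1]; cv2.imwrite("pics/w12.png",im)
E
```

```text
18.45 [ 0.42264821 -0.05597814  0.14019671] [ 1.0194318  -0.36356299 -1.24027269] [-4.12076559e-01 -3.31355101e-02  2.05977562e+00  6.64679151e-04
  1.11534058e+00  1.04190190e+00] 6.6764132726120105
shift to .44,-.19 [2.70317803 0.80201111 0.03307716]
```

View pics/w12.png

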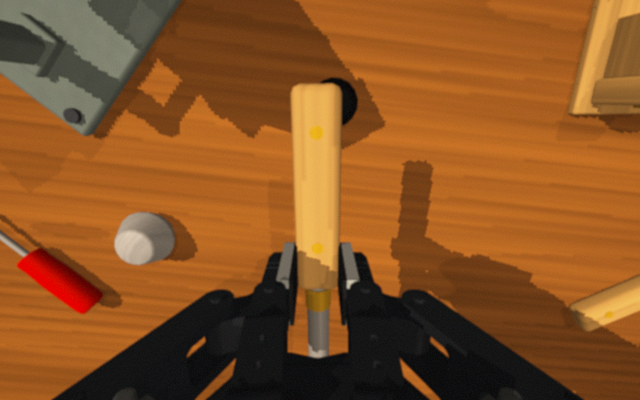

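Emit:
apply_moves(
  plan="0.7 0 0.03 0 0 0 0; 0.7 0 0 0 0 0 0; 0.7 0 0 0 0 0 0; 0.5 0.2 0 0 0 0 0; 0 0.6 0 0 0 0 0",
)

```text
time_s: 19.0
eef_pos: [0.4429, -0.1908, 0.103]
eef_rot: [0.528, -0.528, 0.467, -0.474]
wrist_force: [0.2, 0.1, -1.9]
opening: 0.235
```

Emit:
apply_moves(
  plan="0 0.8 0 0 0 0 0; 0 0.5 0 0 0 0 0; 0 0.25 0 0 0 0 0; 0 0.1 0 0 0 0 0; 0 0 0 0 0 0 0",
)

```text
time_s: 19.5
eef_pos: [0.44, -0.1861, 0.018]
eef_rot: [0.529, -0.529, 0.469, -0.47]
wrist_force: [0.1, -0.8, -1.1]
opening: 0.236
```

Emit:
apply_moves(
  plan="0 0.05 0 0 0 0 0; 0 0.02 0 0 0 0 0; 0 0 0 0 0 0 0; 0 0 0 0 0 0 0.35; 0 0 0 0 0 0 0.6",
)

```text
time_s: 20.0
eef_pos: [0.44, -0.1863, 0.0148]
eef_rot: [0.529, -0.529, 0.469, -0.47]
wrist_force: [-0.7, -0.1, 0.7]
opening: 0.503
```

Emit:
apply_moves(
  plan="0 0 0 0 0 0 0.8; 0 -0.3 0 0 0 0 0.8; 0 -0.6 0 0 0 0 0.8; 0 -0.7 0 0 0 0 0.8; 0 -0.7 0 0 0 0 0.8",
)

```text
time_s: 20.5
eef_pos: [0.4393, -0.1858, 0.1304]
eef_rot: [-0.529, 0.529, -0.47, 0.469]
wrist_force: [-0.4, 0.1, -0.5]
opening: 0.801
```

Emit:
apply_moves(
  plan="0 0 0.2 0 0 0 0.8; 0 0 0 0 0 0 0.8; 0 0 0 0 0 0 0.8; 0 0 0 0 0 0 0.8; 0 0 0 0 0 0 0.8",
)

```text
time_s: 21.0
eef_pos: [0.4487, -0.1844, 0.128]
eef_rot: [-0.528, 0.529, -0.471, 0.469]
wrist_force: [-0.5, 0.1, -0.3]
opening: 0.798
```

```bash
python3 - <<'E'
from h import *
k=cal("wrist"); np.savez("k13.npz",*k)
o=ctrl.get_obs(); R=rot(o);p=o["eef_pos"];print(o["time_s"],p,o["wrist_force"],np.round(R,4),o["opening"])
im=ctrl.camera("wrist")[:,:,::-1]; cv2.imwrite("pics/w13.png",im)
k2=cal("wrist"); print(np.abs(k[2]-k2[2]).max())
im=ctrl.camera("top")[:,:,::-1]; cv2.imwrite("pics/t13.png",im);crop("top",380,120,60,160,4,"t13z",im)
E
```

```text
21.0 [ 0.44868945 -0.18436615  0.12800115] [-0.54354175  0.12803236 -0.30317011] [[ 0.1176 -0.0022  0.9931]
 [-0.9931  0.0016  0.1176]
 [-0.0018 -1.     -0.002 ]] 0.7978301836513421
0.000204630190185906
```

View pics/w13.png

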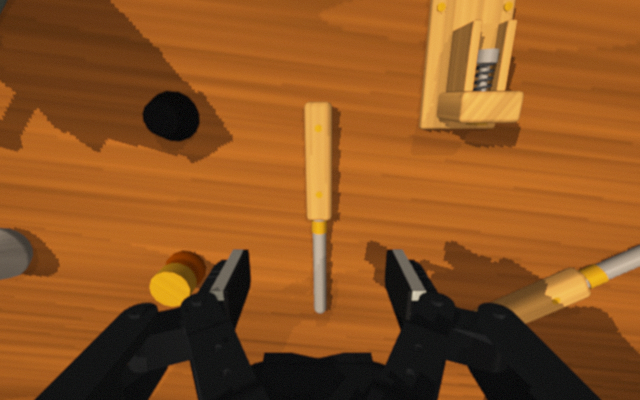

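View pics/t13.png

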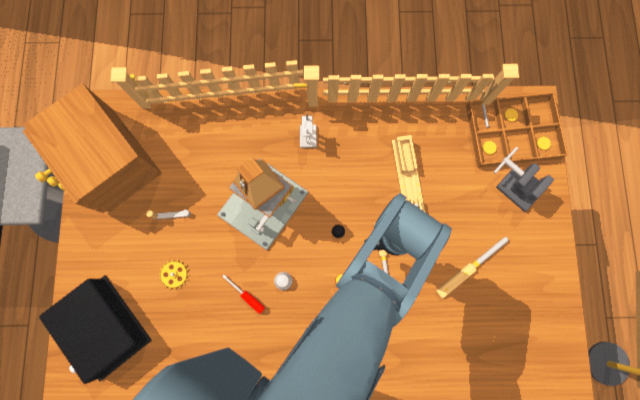

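Emit:
apply_moves(
  plan="0.5 -0.3 0.5 0 0 0 0.8; 0.5 -0.3 0.5 0 0 0 0.8; 0.5 -0.2 0.5 0 0 0 0.8; 0 0 0 0 0 0 0.8; 0 0 0 0 0 0 0.8",
)

```text
time_s: 21.6
eef_pos: [0.5327, -0.2505, 0.1685]
eef_rot: [-0.529, 0.529, -0.47, 0.469]
wrist_force: [-0.8, 0.9, -0.4]
opening: 0.8
```

Emit:
apply_moves(
  plan="0 0 0 0 0 0 0.8; 0 0 0 0 0 0 0.8; 0 0 0 0 0 0 0.8; 0 0 0 0 0 0 0.8; 0 0 0 0 0 0 0.8",
)

```text
time_s: 22.1
eef_pos: [0.5328, -0.2503, 0.1694]
eef_rot: [0.529, -0.529, 0.47, -0.47]
wrist_force: [0.4, -0.5, -0.2]
opening: 0.797
```

```bash
python3 - <<'E'
from h import *
k=cal("wrist"); np.savez("k14.npz",*k)
o=ctrl.get_obs(); R=rot(o);p=o["eef_pos"];print(o["time_s"],p)
im=ctrl.camera("wrist")[:,:,::-1]; cv2.imwrite("pics/w14.png",im)
k2=cal("wrist"); print(np.abs(k[2]-k2[2]).max())
E
```

```text
22.1 [ 0.53278868 -0.25032867  0.16937191]
6.928529244432102e-05
```

View pics/w14.png

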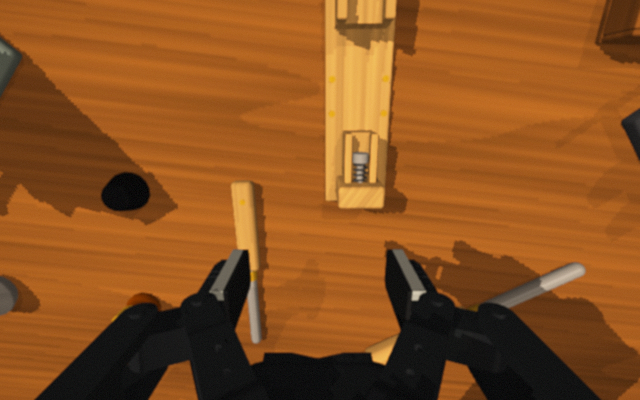

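Emit:
apply_moves(
  plan="0.3 0 0.6 0 0 0 0.8; 0.3 0 0.6 0 0 0 0.8; 0.2 0.2 0.6 0 0 0 0.8; 0 0.2 0.2 0 0 0 0.8; 0 0 0 0 0 0 0.8",
)

```text
time_s: 22.65
eef_pos: [0.6366, -0.2773, 0.1466]
eef_rot: [-0.529, 0.529, -0.471, 0.468]
wrist_force: [-1.6, 1.2, 0.8]
opening: 0.802
```

Emit:
apply_moves(
  plan="0 0 0 0 0 0 0.8; 0 0 0 0 0 0 0.8; 0 0 0 0 0 0 0.8; 0 0 0 0 0 0 0.8; 0 0 0 0 0 0 0.8",
)

```text
time_s: 23.15
eef_pos: [0.6368, -0.2786, 0.1499]
eef_rot: [0.529, -0.529, 0.469, -0.47]
wrist_force: [-0.6, -0.1, 0.2]
opening: 0.803
```

```bash
python3 - <<'E'
from h import *
k=cal("wrist"); np.savez("k15.npz",*k)
o=ctrl.get_obs(); R=rot(o);p=o["eef_pos"];print(o["time_s"],p)
im=ctrl.camera("wrist")[:,:,::-1]; cv2.imwrite("pics/w15.png",im)
k2=cal("wrist"); print(np.abs(k[2]-k2[2]).max())
crop("wrist",250,0,140,340,2.3,"w15z",im)
E
```

```text
23.15 [ 0.63679925 -0.27864517  0.14992142]
3.08555609979666e-05
```

View pics/w15.png

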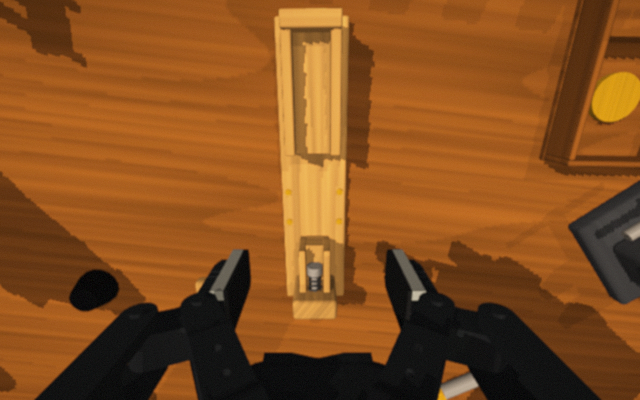

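```bash
python3 - <<'E'
from h import *
im=cv2.imread("pics/w15.png")
crop("w",260,0,110,170,4.5,"w15a",im); crop("w",270,215,90,115,6,"w15b",im)
im=cv2.imread("pics/w13.png"); crop("w",280,90,70,235,3.2,"w13z",im)
E
```

```text
(no output)
```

View pics/w15a.png

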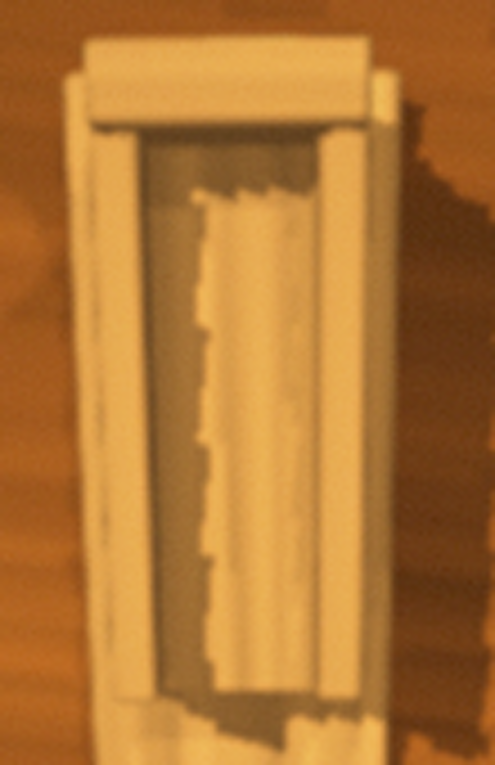

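View pics/w15b.png

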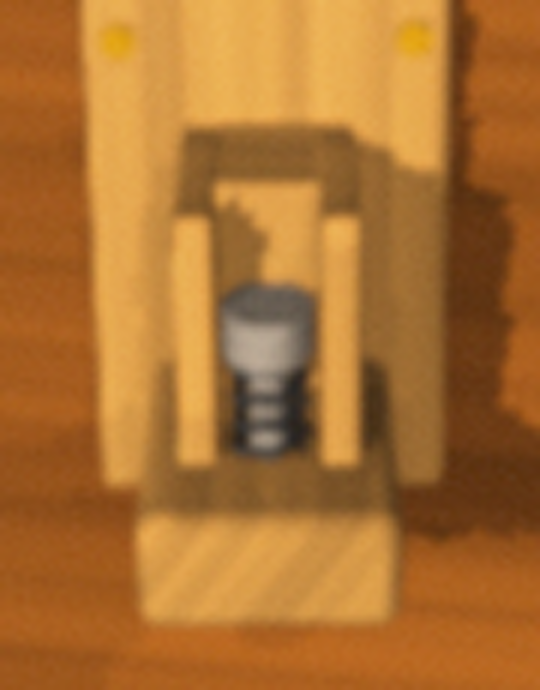

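View pics/w13z.png

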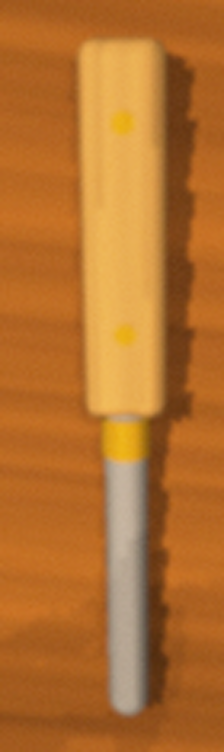

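```bash
cat > m.py <<'E'
from h import *
L=lambda n:(lambda d:(d["arr_0"],d["arr_1"],d["arr_2"]))(np.load(n))
k=L("k15.npz")
a=lambda u,v,z: p2w("wrist",u/4.5+260-.39,v/4.5-.39,z,k)[:2]
b=lambda u,v,z: p2w("wrist",u/6+270-.42,v/6+215-.42,z,k)[:2]
W=(a(90,122,.045)+a(370,122,.045))/2   # x=-100
C0=(a(138,130,.043)+a(320,130,.043))/2
C1=(a(154.5,697,.043)+a(320,697,.043))/2 # x=-10
G0=(b(213,216,.041)+b(322,216,.041))/2 # x=75
G1=(b(215,465,.041)+b(323,465,.041))/2
K0=(b(137,515,.054)+b(396,515,.054))/2 # 118
K1=(b(142,622,.054)+b(393,622,.054))/2 # 138
for n,q in zip("W C0 C1 G0 G1 K0 K1".split(),(W,C0,C1,G0,G1,K0,K1)): print(n,q)
print("widths",np.linalg.norm(a(154.5,697,.043)-a(320,697,.043)),np.linalg.norm(b(213,216,.041)-b(322,216,.041)))
P=np.array([C0,C1,G0,G1]); m=P.mean(0); u=np.linalg.svd(P-m)[2][0]; u*=-np.sign(u[0]); n=np.array([-u[1],u[0]])
print("dir",u,np.degrees(np.arctan2(u[1],u[0])), "resid",(P-m)@n*1000,((np.array([W,K0,K1])-m)@n)*1000)
s=[(q-m)@u for q in (W,C1,G0,K0,K1)]; print("s",np.array(s)-np.array([-.1,-.01,.075,.118,.138]))
s0=np.mean(np.array(s)-np.array([-.1,-.01,.075,.118,.138])); seat=m+u*s0; print("seat",seat)
k3=L("k13.npz")
g=lambda u,v,z: p2w("wrist",u/3.2+280-.34,v/3.2+90-.34,z,k3)[:2]
H0=g(122,40,.014);H1=g(125.5,413,.010);T=g(127,715,.005)
print("lever",H0,H1,T,np.linalg.norm(H0-T),np.linalg.norm(H0-H1)); v=H0-T;print(np.degrees(np.arctan2(v[1],v[0])))
E
python3 m.py
```

```text
W [ 0.76226851 -0.25937695]
C0 [ 0.7615435 -0.2592601]
C1 [ 0.67370757 -0.27046501]
G0 [ 0.58875322 -0.28165188]
G1 [ 0.54613554 -0.28677687]
K0 [ 0.546673   -0.28645846]
K1 [ 0.52771538 -0.28878304]
widths 0.029037953035171937 0.016048430049358554
dir [-0.99185868 -0.1273435 ] -172.6838899516084 resid [ 0.00098562 -0.07066627  0.20674989 -0.13706924] [ 0.20921258 -0.38445147 -0.49292072]
s [-0.02068948 -0.02143755 -0.02075027 -0.02140055 -0.02230125]
seat [ 0.66367724 -0.27182403]
lever [ 0.5248716  -0.17561274] [ 0.42722043 -0.18817518] [ 0.32346798 -0.2010984 ] 0.203009697148661 0.09845590894632053
7.211890092125825
```

```bash
python3 - <<'E'
from h import *
o=ctrl.get_obs(); R=rot(o);p=o["eef_pos"]; print(p,np.degrees(np.arctan2(R[1,2],R[0,2])),np.round(R[:,1],4))
print((R.T@(np.array([.3911,-.1927,.06])-p))/.05)
E
```

```text
[ 0.63684021 -0.27861116  0.14973249] 6.748246192342389 [ 5.e-04 -3.e-04 -1.e+00]
[-2.28441875  1.79197249 -4.67959668]
```

Emit:
apply_moves(
  plan="-0.33 0 -0.67 0 -0.07 0 0.8; -0.33 0 -0.67 0 0 0 0.8; -0.33 0 -0.67 0 0 0 0.8; -0.33 0 -0.67 0 0 0 0.8; -0.33 0 -0.67 0 0 0 0.8",
)

```text
time_s: 23.7
eef_pos: [0.4591, -0.2169, 0.1494]
eef_rot: [-0.531, 0.531, -0.467, 0.468]
wrist_force: [0.4, -0.5, -0.1]
opening: 0.804
```

Emit:
apply_moves(
  plan="-0.33 0.2 -0.67 0 0 0 0.8; -0.3 0.4 -0.66 0 0 0 0.8; 0 0.6 0 0 0 0 0.8; 0 0.4 0 0 0 0 0.6; 0 0 0 0 0 0 0.6",
)

```text
time_s: 24.2
eef_pos: [0.3887, -0.1932, 0.0674]
eef_rot: [0.53, -0.53, 0.469, -0.466]
wrist_force: [-1.3, 0.2, -0.8]
opening: 0.602
```

```bash
python3 - <<'E'
from h import *
im=ctrl.camera("wrist")[:,:,::-1]; cv2.imwrite("pics/w16.png",im)
o=ctrl.get_obs(); R=rot(o);p=o["eef_pos"]; print(o["time_s"],p,np.degrees(np.arctan2(R[1,2],R[0,2])),np.round(R[:,1],4))
print((R.T@(np.array([.3911,-.1927,.0155])-p))/.05)
E
```

```text
24.25 [ 0.38981833 -0.19405011  0.06876778] 7.231938567805102 [-0.0018  0.0016 -1.    ]
[-0.02164813  1.0653505   0.03047145]
```

View pics/w16.png

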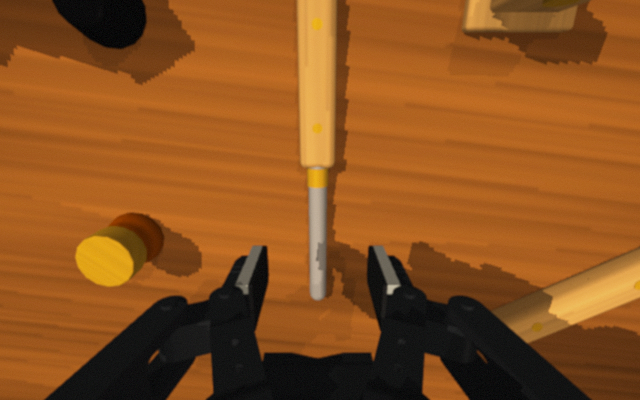

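Emit:
apply_moves(
  plan="-0.02 0.5 0.03 0 0 0 0.6; 0 0.4 0 0 0 0 0.6; 0 0.15 0 0 0 0 0.6; 0 0 0 0 0 0 0.6; 0 0 0 0 0 0 0.6",
)

```text
time_s: 24.75
eef_pos: [0.3927, -0.194, 0.0178]
eef_rot: [-0.531, 0.531, -0.467, 0.468]
wrist_force: [0.6, -0.4, 0.8]
opening: 0.599
```

Emit:
apply_moves(
  plan="-0.03 0.03 0 0 0 0 0.6; 0 0 0 0 0 0 0; 0 0 0 0 0 0 0; 0 0 0 0 0 0 0; 0 0 0 0 0 0 0",
)

```text
time_s: 25.25
eef_pos: [0.3919, -0.1921, 0.0156]
eef_rot: [-0.531, 0.531, -0.467, 0.468]
wrist_force: [-1.0, 0.4, 2.5]
opening: 0.102
```

Emit:
apply_moves(
  plan="0 0 0 0 0 0 0; 0 0 0 0 0 0 0; 0 -0.3 0 0 0 0 0; 0 -0.6 0 0 0 0 0; 0 -0.7 0 0 0 0 0",
)

```text
time_s: 25.75
eef_pos: [0.3903, -0.1908, 0.0948]
eef_rot: [0.531, -0.531, 0.469, -0.466]
wrist_force: [-0.1, -0.5, -1.5]
opening: 0.107
```

Emit:
apply_moves(
  plan="0 -0.4 0 0 0 0 0; 0 0 0 0 0 0 0; 0 0 0 0 0 0 0; 0 0 0 0 0 0 0; 0 0 0 0 0 0 0",
)

```text
time_s: 26.25
eef_pos: [0.3908, -0.1911, 0.1137]
eef_rot: [0.531, -0.531, 0.469, -0.466]
wrist_force: [-0.8, -0.0, -0.7]
opening: 0.108
```

```bash
python3 - <<'E'
from h import *
k=cal("wrist"); np.savez("k17.npz",*k)
im=ctrl.camera("wrist")[:,:,::-1]; cv2.imwrite("pics/w17.png",im)
o=ctrl.get_obs(); R=rot(o);p=o["eef_pos"]; print(o["time_s"],p,np.round(R,4),o["wrist_force"],o["opening"],np.degrees(np.arctan2(R[1,2],R[0,2])))
np.savez("o17.npz",R=R,p=p)
im=ctrl.camera("scene")[:,:,::-1];cv2.imwrite("pics/s17.png",im); crop("scene",220,130,120,120,4.5,"s17z",im)
E
```

```text
26.3 [ 0.39092945 -0.19127409  0.11395496] [[ 0.1259 -0.0021  0.992 ]
 [-0.992   0.0019  0.126 ]
 [-0.0021 -1.     -0.0018]] [ 0.26825424 -0.33757809 -1.6375484 ] 0.10612875856599739 7.23571385810081
```

View pics/w17.png

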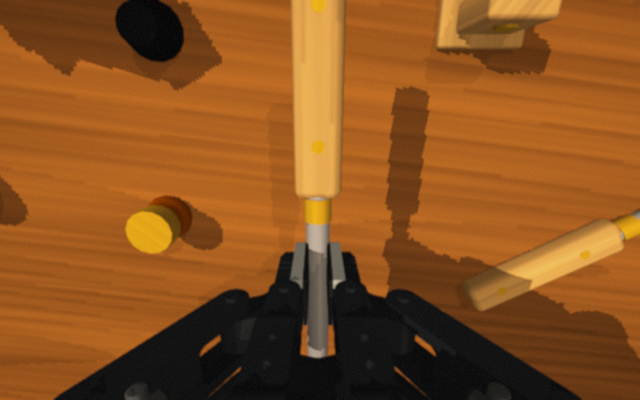

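View pics/s17z.png

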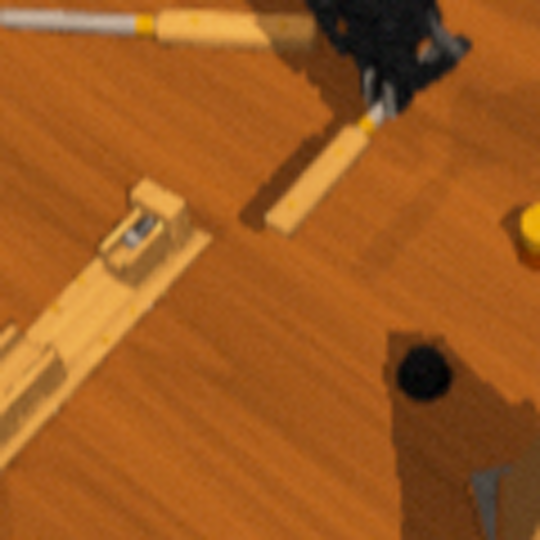

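```bash
cat > fit.py <<'E'
from h import *
from scipy.optimize import least_squares
L=lambda n:(lambda d:(d["arr_0"],d["arr_1"],d["arr_2"]))(np.load(n))
k3=L("k13.npz")
g=lambda u,v,z: p2w("wrist",u/3.2+280-.34,v/3.2+90-.34,z,k3)[:2]
H0=g(122,40,.014)
pins=[np.linalg.norm(g(*q,.014)-H0)*.985-.100 for q in [(122,122),(124,335)]]; fr=np.linalg.norm(g(125.5,413,.012)-H0)*.985-.1
print("pins",pins,fr)
k=L("k17.npz"); d=np.load("o17.npz"); R,p=d["R"],d["p"]
def pred(x,up,s,phi,h,dx):
    # lever x -> tool frame: tip dir=-z; handle raised phi>0
    off=x-s
    ax=np.array([dx,h+off*np.sin(phi)*1.0,-off*np.cos(phi)])  # tip lower (y down positive) if phi>0
    n=np.array([0,-np.cos(phi),-np.sin(phi)])*up
    return w2p("wrist",p+R@(ax+n),k)
obs=[(pins[0],5),(pins[1],147),(0.0,196.5)]
if __name__=="__main__":
  for h in (.006,.0085,.010):
    f=lambda q:[pred(x,.007 if i<2 else .004,q[0],q[1],h,0)[1]-v for i,(x,v) in enumerate(obs)]
    r=least_squares(f,[.034,0]); print(h,r.x,r.fun, pred(-.05,.007,*r.x,h,0))
E
python3 fit.py
python3 - <<'E'
import sys; sys.path.insert(0,'.')
from h import *
im=cv2.imread("pics/w17.png"); 
for v in (20,60,100,150,185):
    row=im[v,270:370].astype(int); d=np.abs(np.diff(row.sum(1))); i=np.where(d>60)[0]; print(v,i+270)
E
```

```text
pins [np.float64(-0.08095667530283253), np.float64(-0.02656028664539639)] -0.003824445924553277
0.006 [ 0.03370872 -0.07184708] [ 0.09894335 -3.39660034  3.66642186] [317.38517552  87.40841241]
0.0085 [ 0.0335     -0.04174821] [ 0.03594245 -2.89480168  3.22123858] [317.38525328  88.09927497]
0.01 [ 0.03340712 -0.02297446] [ 0.00374218 -2.58932657  2.93916146] [317.38527552  88.52985832]
20 []
60 []
100 []
150 []
185 [294]
```

```bash
python3 - <<'E'
from h import *
d=np.load("o17.npz"); R,p=d["R"],d["p"]
for phi in (-.06,-.03,0,.03):
  for x in (-.1,0):
    off=x-.0335
    for sx in (-.011,.011):
      X=p+R@(np.array([sx,.0085+off*np.sin(phi)-.007,-off*np.cos(phi)])); print(phi,x,sx,(w2p("scene",X)-[220,130])*4.5,end=" ")
    print()
E
```

```text
-0.06 -0.1 -0.011 [288.31880546 231.07888802] -0.06 -0.1 0.011 [262.48995572 216.65060269] 
-0.06 0 -0.011 [371.79742152 131.0541456 ] -0.06 0 0.011 [346.37112873 117.65673852] 
-0.03 -0.1 -0.011 [287.74914289 227.78328305] -0.03 -0.1 0.011 [261.84778644 213.33147212] 
-0.03 0 -0.011 [371.71916024 130.18527453] -0.03 0 0.011 [346.27524861 116.78313568] 
0 -0.1 -0.011 [287.28105584 224.3463769 ] 0 -0.1 0.011 [261.30733683 209.87235178] 
0 0 -0.011 [371.6652168  129.28677805] 0 0 0.011 [346.2038001  115.88020729] 
0.03 -0.1 -0.011 [286.91592222 220.77051226] 0.03 -0.1 0.011 [260.87005591 206.27562325] 
0.03 0 -0.011 [371.63569296 128.35943293] 0.03 0 0.011 [346.15690122 114.94873508]
```

```bash
python3 - <<'E'
from h import *
im=cv2.imread("pics/s17.png"); crop("s",270,145,40,45,14,"s17zz",im)
E
```

```text
(no output)
```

View pics/s17zz.png

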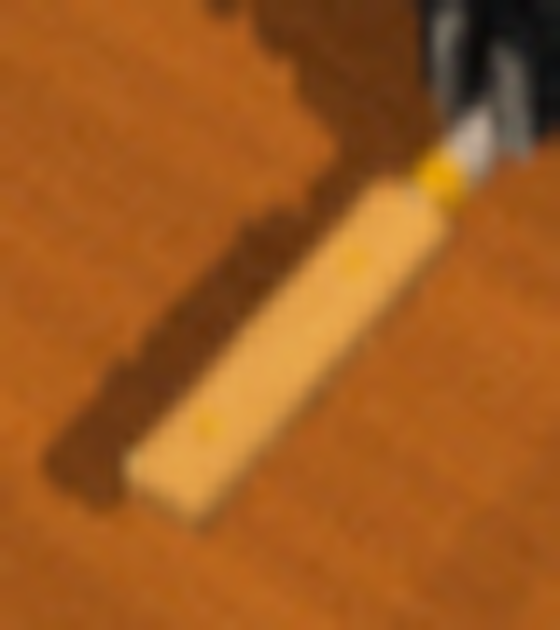

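Emit:
apply_moves(
  plan="0.2 0 0.4 0 0 0 0; 0.33 0 0.7 0 0 0 0; 0.33 0 0.7 0 0 0 0; 0.33 0 0.7 0 0 0 0; 0.33 0 0.7 0 0 0 0",
)

```text
time_s: 26.85
eef_pos: [0.5611, -0.2473, 0.1142]
eef_rot: [-0.531, 0.531, -0.468, 0.467]
wrist_force: [0.1, -0.7, -0.1]
opening: 0.103
```

Emit:
apply_moves(
  plan="0.33 0 0.7 0 0 0 0; 0.33 0 0.7 0 0 0 0; 0.1 0 0.22 0.5 0 0 0; 0 0 0 0.8 0 0 0; 0 0 0 0.7 0 0 0",
)

```text
time_s: 27.35
eef_pos: [0.6454, -0.2744, 0.1137]
eef_rot: [0.591, -0.463, 0.408, -0.52]
wrist_force: [-0.3, 0.2, -1.9]
opening: 0.106
```

Emit:
apply_moves(
  plan="0 0 0 0 0 0 0; 0 0 0 0 0 0 0; 0 0 0 0 0 0 0; 0 0 0 0 0 0 0; 0 0 0 0 0 0 0",
)

```text
time_s: 27.85
eef_pos: [0.6457, -0.2745, 0.1155]
eef_rot: [0.59, -0.464, 0.408, -0.52]
wrist_force: [-0.8, -0.4, -2.0]
opening: 0.102
```

```bash
cat > st.py <<'E'
from h import *
S=np.array([.6637,-.2718,.036]); c=np.array([np.cos(np.radians(-172.68)),np.sin(np.radians(-172.68)),0]); n=np.array([-c[1],c[0],0])
def state(o=None):
    o=o or ctrl.get_obs(); R=rot(o);p=o["eef_pos"]
    tip=p+R@[0,.0085,-.0665]; d=tip-S; han=p+R@[0,.0085,.1335]-S
    th=np.arcsin(R[2,2]); print("t",o["time_s"],"TCP",np.round(p,4),"tip x,lat,z mm",np.round([d@c*1e3,d@n*1e3,d[2]*1e3],1),"handle end",np.round([han@c*1e3,han@n*1e3,han[2]*1e3],1),"theta",round(th,3),"yaw",np.degrees(np.arctan2(R[1,2],R[0,2])),"F.c",np.round([o["wrist_force"]@c,o["wrist_force"]@n,o["wrist_force"][2]],1),"op",o["opening"])
    return R,p,tip
E
python3 - <<'E'
from st import *
state()
k=cal("wrist");np.savez("k18.npz",*k)
im=ctrl.camera("wrist")[:,:,::-1]; cv2.imwrite("pics/w18.png",im)
im=ctrl.camera("scene")[:,:,::-1];cv2.imwrite("pics/s18.png",im); crop("scene",190,130,100,120,5,"s18z",im)
E
```

```text
t 27.85 TCP [ 0.6457 -0.2745  0.1155] tip x,lat,z mm [80.8  0.3 55.4] handle end [-113.5    0.4  102.9] theta 0.24 yaw 7.2843435019936855 F.c [ 0.8  0.3 -2. ] op 0.10227334091663307
```

View pics/w18.png

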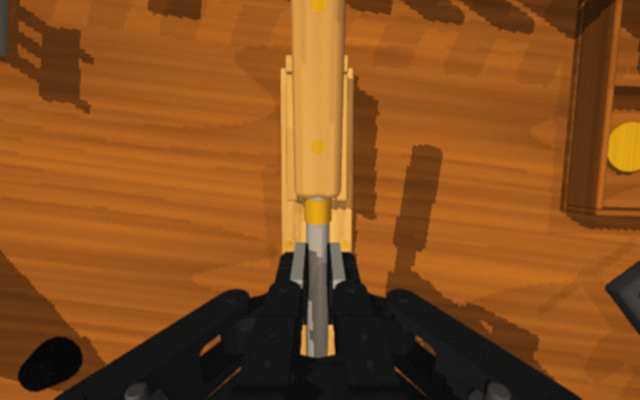

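View pics/s18z.png

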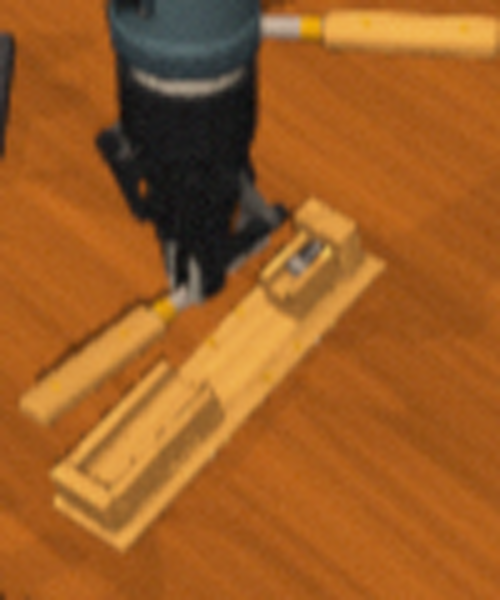

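Emit:
apply_moves(
  plan="0 0.2 -0.05 0 0 0 0; 0 0.3 -0.07 0 0 0 0; 0 0.25 -0.06 0 0 0 0; 0 0.12 -0.03 0 0 0 0; 0 0 0 0 0 0 0",
)

```text
time_s: 28.45
eef_pos: [0.6441, -0.2738, 0.068]
eef_rot: [0.59, -0.463, 0.41, -0.519]
wrist_force: [0.3, 0.1, -1.6]
opening: 0.105
```

```bash
python3 - <<'E'
from st import *
state()
im=ctrl.camera("scene")[:,:,::-1];cv2.imwrite("pics/s19.png",im); crop("scene",190,150,80,100,6,"s19z",im)
E
```

```text
t 28.45 TCP [ 0.6441 -0.2738  0.068 ] tip x,lat,z mm [82.3 -0.7  8.1] handle end [-112.1   -0.3   55.1] theta 0.237 yaw 7.199072682636991 F.c [-0.3 -0.1 -1.6] op 0.10504409661100556
```

View pics/s19z.png

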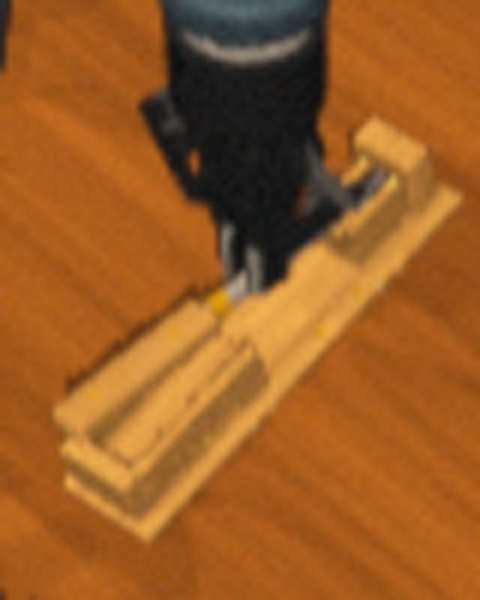

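Emit:
apply_moves(
  plan="0.01 0.06 -0.01 0 0 0 0; 0 0.06 -0.02 0 0 0 0; 0 0.04 -0.01 0 0 0 0; 0 0 0 0 0 0 0; 0 0 0 0 0 0 0",
)

```text
time_s: 29.0
eef_pos: [0.6454, -0.2751, 0.0624]
eef_rot: [0.59, -0.463, 0.408, -0.52]
wrist_force: [0.7, 0.4, -1.5]
opening: 0.106
```

```bash
python3 - <<'E'
from st import *
state()
im=ctrl.camera("scene")[:,:,::-1];cv2.imwrite("pics/s20.png",im); crop("scene",190,150,80,100,6,"s20z",im)
im=ctrl.camera("wrist")[:,:,::-1]; cv2.imwrite("pics/w20.png",im)
E
```

```text
t 29.0 TCP [ 0.6454 -0.2751  0.0624] tip x,lat,z mm [81.2  0.9  2.3] handle end [-113.1    1.1   49.9] theta 0.24 yaw 7.24206476041018 F.c [-0.7 -0.3 -1.5] op 0.1061420539037831
```

View pics/s20z.png

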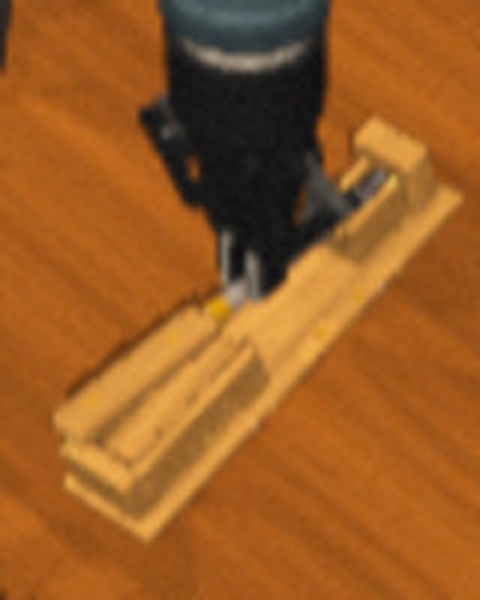

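View pics/w20.png

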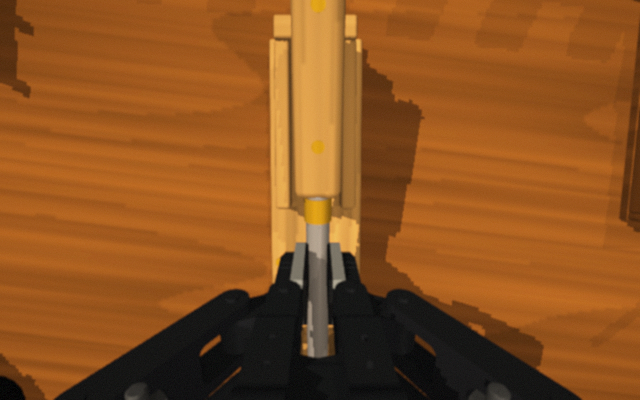

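Emit:
apply_moves(
  plan="-0.014 0.045 -0.01 0 0 0 0; 0 -0.02 -0.1 0 0 0 0; 0 -0.03 -0.12 0 0 0 0; 0 -0.03 -0.12 0 0 0 0; 0 0 0 0 0 0 0",
)

```text
time_s: 29.6
eef_pos: [0.6277, -0.2767, 0.0602]
eef_rot: [0.59, -0.463, 0.408, -0.52]
wrist_force: [4.4, 2.3, -1.8]
opening: 0.102
```

```bash
python3 - <<'E'
from st import *
state()
im=ctrl.camera("wrist")[:,:,::-1]; cv2.imwrite("pics/w21.png",im)
state()
E
```

```text
t 29.6 TCP [ 0.6277 -0.2767  0.0602] tip x,lat,z mm [98.9  0.1  0. ] handle end [-95.4   0.6  47.8] theta 0.241 yaw 7.185992162118826 F.c [-4.6 -1.7 -1.8] op 0.1024237936690073
t 29.65 TCP [ 0.6281 -0.2767  0.0603] tip x,lat,z mm [98.5  0.1  0.2] handle end [-95.8   0.6  47.9] theta 0.241 yaw 7.193461793112515 F.c [-4.4 -0.8 -1.3] op 0.10284741631146839
```

View pics/w21.png

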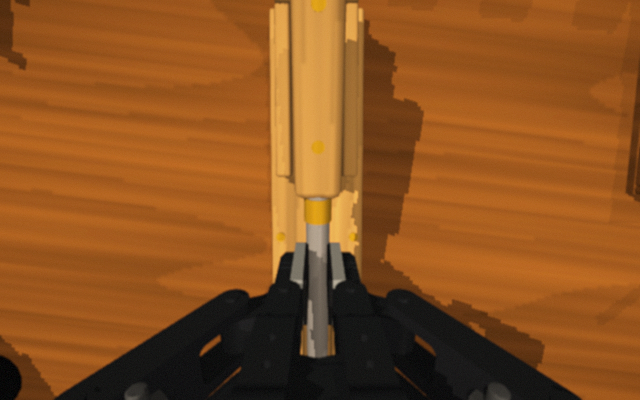

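Emit:
apply_moves(
  plan="0 -0.02 -0.08 0 0 0 0; 0 -0.01 -0.05 0 0 0 0; 0 0 0 0 0 0 0; 0 0 0 0 0 0 0; 0 0 0 0 0 0 0",
)

```text
time_s: 30.15
eef_pos: [0.622, -0.2774, 0.0603]
eef_rot: [0.591, -0.463, 0.408, -0.52]
wrist_force: [6.2, 1.3, -1.9]
opening: 0.105
```

```bash
python3 - <<'E'
from st import *
state()
im=ctrl.camera("scene")[:,:,::-1]; crop("scene",190,150,80,100,6,"s22z",im)
E
```

```text
t 30.15 TCP [ 0.622  -0.2774  0.0603] tip x,lat,z mm [1.046e+02 2.000e-01 1.000e-01] handle end [-89.6   0.5  48. ] theta 0.242 yaw 7.242189932384745 F.c [-6.3 -0.5 -1.9] op 0.10496449333773265
```

View pics/s22z.png

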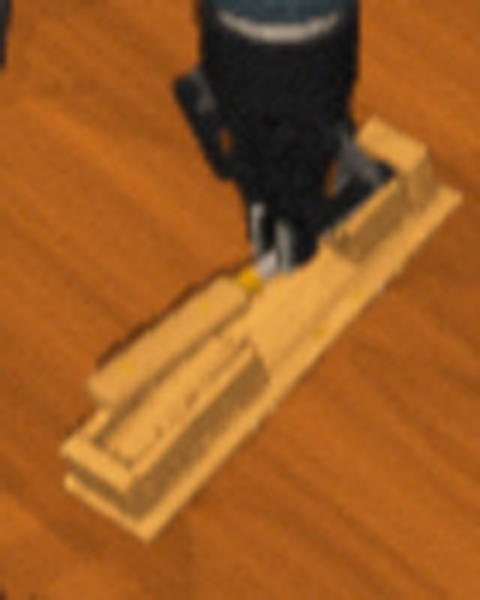

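The plunger is in by about 12.6 mm at 6.3 N, with the handle still raised. Next I'll tip the handle down about the tip.

Emit:
apply_moves(
  plan="0 0.08 0.01 -0.5 0 0 0; 0 0.08 0.01 -0.5 0 0 0; 0 0.08 0.01 -0.5 0 0 0; 0 0 0 0 0 0 0; 0 0 0 0 0 0 0",
)

```text
time_s: 30.7
eef_pos: [0.6262, -0.2769, 0.0484]
eef_rot: [0.547, -0.514, 0.452, -0.482]
wrist_force: [4.4, 1.9, -1.5]
opening: 0.103
```

```bash
python3 - <<'E'
from st import *
state()
im=ctrl.camera("scene")[:,:,::-1]; crop("scene",190,150,80,100,6,"s23z",im)
im=ctrl.camera("wrist")[:,:,::-1]; cv2.imwrite("pics/w23.png",im)
E
```

```text
t 30.7 TCP [ 0.6262 -0.2769  0.0484] tip x,lat,z mm [103.7   0.2  -0.2] handle end [-95.9   0.3  12.2] theta 0.062 yaw 7.287801246984869 F.c [-4.6 -1.3 -1.5] op 0.10290333434156126
```

View pics/s23z.png

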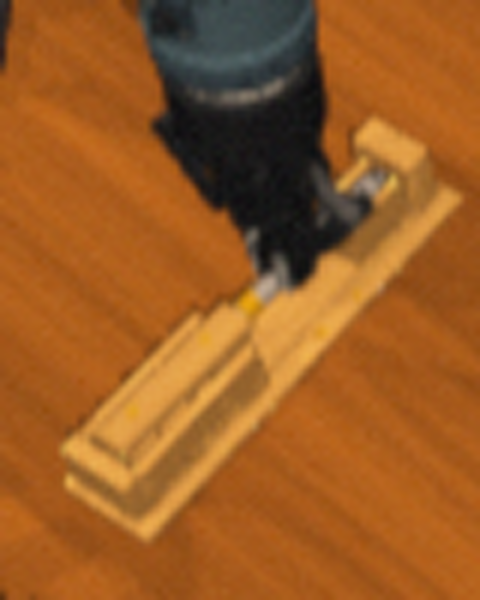

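View pics/w23.png

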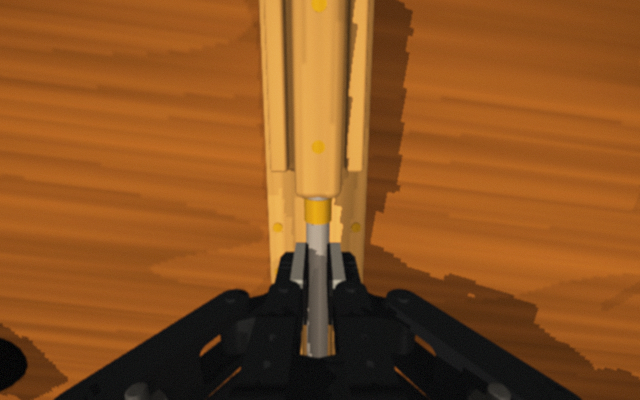

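Emit:
apply_moves(
  plan="0 0.04 0 -0.26 0 0 0; 0 0.04 0 -0.26 0 0 0; 0 0.01 0 -0.02 0 0 0; 0 0 0 0 0 0 0; 0 0 0 0 0 0 0",
)

```text
time_s: 31.3
eef_pos: [0.6261, -0.2772, 0.0447]
eef_rot: [-0.53, 0.531, -0.468, 0.467]
wrist_force: [6.0, 2.2, 3.4]
opening: 0.104
```

```bash
python3 - <<'E'
from st import *
state()
im=ctrl.camera("scene")[:,:,::-1]; crop("scene",190,150,80,100,6,"s24z",im)
E
```

```text
t 31.3 TCP [ 0.6261 -0.2772  0.0447] tip x,lat,z mm [104.5   0.5   0.3] handle end [-95.5   0.8  -0.2] theta -0.002 yaw 7.240946299636171 F.c [-6.3 -1.4  3.4] op 0.10419551524795109
```

View pics/s24z.png

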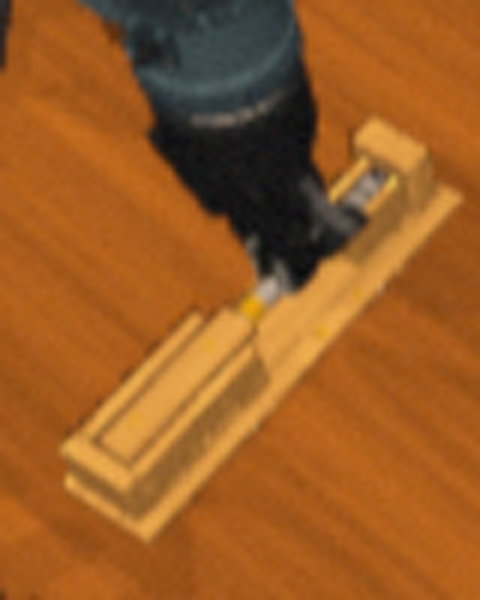

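The handle is in its pocket, with about 5 N of floor contact. I'll ease it back against the end wall, then open the gripper.

Emit:
apply_moves(
  plan="0 0 0.04 0 0 0 0; 0 0 0.05 0 0 0 0; 0 0 0 0 0 0 0; 0 0 0 0 0 0 0.2; 0 0 0 0 0 0 0.35",
)

```text
time_s: 31.85
eef_pos: [0.6285, -0.2766, 0.0431]
eef_rot: [-0.529, 0.532, -0.469, 0.466]
wrist_force: [0.1, -0.1, 0.3]
opening: 0.344
```

```bash
python3 - <<'E'
from st import *
state()
im=ctrl.camera("scene")[:,:,::-1]; crop("scene",190,150,80,100,6,"s25z",im)
im=ctrl.camera("wrist")[:,:,::-1]; cv2.imwrite("pics/w25.png",im)
E
```

```text
t 31.85 TCP [ 0.6285 -0.2766  0.0431] tip x,lat,z mm [102.1   0.2  -1. ] handle end [-97.9   0.5  -2.3] theta -0.007 yaw 7.227312160442998 F.c [-0.1  0.1  0.3] op 0.34367228614191425
```

View pics/w25.png

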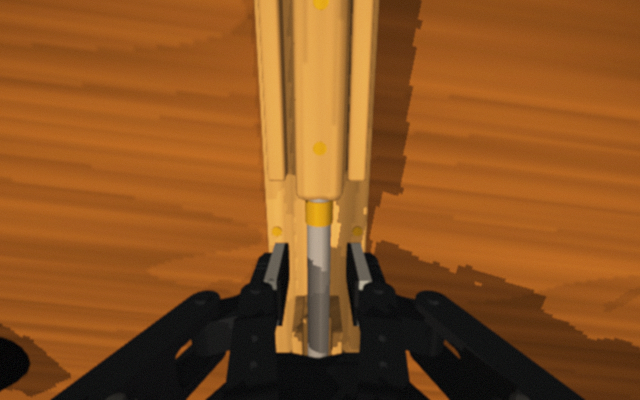

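Released. Now I'll lift straight up, clear of the cradle, and inspect.

Emit:
apply_moves(
  plan="0 0 0 0 0 0 0.5; 0 -0.2 0 0 0 0 0.5; 0 -0.5 0 0 0 0 0.5; 0 -0.7 0 0 0 0 0.5; 0 -0.7 0 0 0 0 0.5",
)

```text
time_s: 32.45
eef_pos: [0.6297, -0.2762, 0.15]
eef_rot: [-0.529, 0.532, -0.469, 0.466]
wrist_force: [-0.8, -1.1, -0.3]
opening: 0.498
```

Emit:
apply_moves(
  plan="0 -0.2 0 0 0 0 0.8; 0 0 0 0 0 0 0.8; 0 0 0 0 0 0 0.8; 0 0 0 0 0 0 0.8; 0 0 0 0 0 0 0.8",
)

```text
time_s: 32.95
eef_pos: [0.6292, -0.2758, 0.1565]
eef_rot: [-0.529, 0.532, -0.47, 0.465]
wrist_force: [0.1, -0.6, 0.4]
opening: 0.799
```

```bash
python3 - <<'E'
from st import *
state()
np.savez("k26.npz",*cal("wrist"))
im=ctrl.camera("wrist")[:,:,::-1]; cv2.imwrite("pics/w26.png",im); crop("w",270,0,90,340,2.3,"w26z",im)
im=ctrl.camera("scene")[:,:,::-1];cv2.imwrite("pics/s26.png",im); crop("scene",190,150,80,100,6,"s26z",im)
im=ctrl.camera("top")[:,:,::-1];cv2.imwrite("pics/t26.png",im)
E
```

```text
t 32.95 TCP [ 0.6292 -0.2758  0.1565] tip x,lat,z mm [101.3  -0.6 112.5] handle end [-98.7  -0.3 111.1] theta -0.007 yaw 7.242475967787518 F.c [-0.1  0.6  0.4] op 0.799454789004205
```

View pics/w26.png

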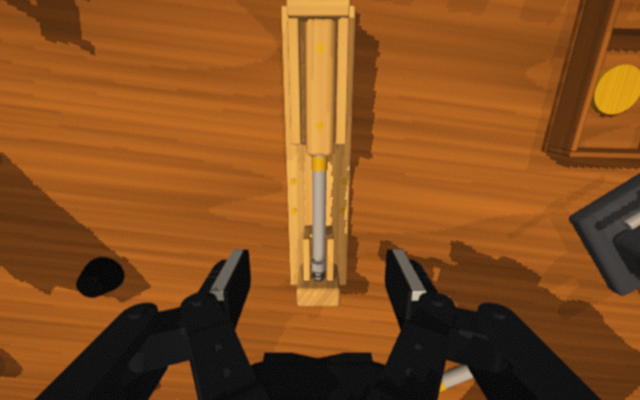

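View pics/s26z.png

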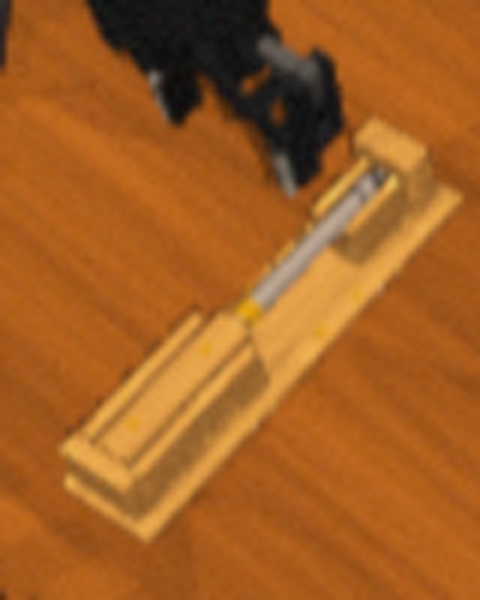

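View pics/s26.png

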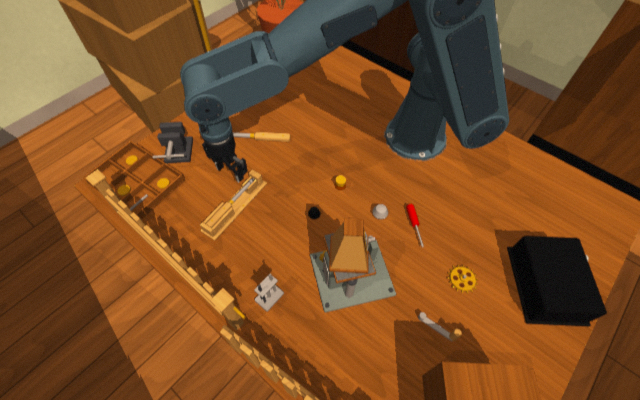

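View pics/t26.png

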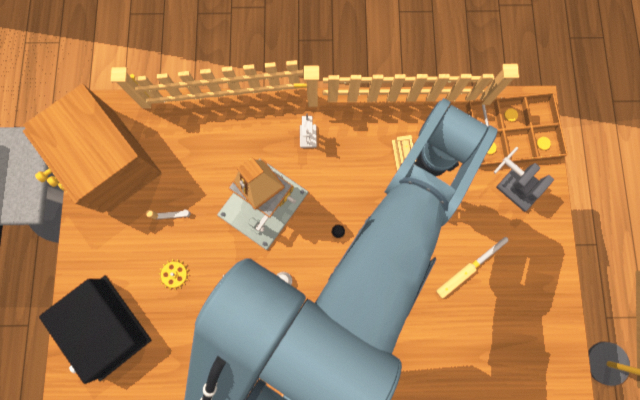

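```bash
python3 - <<'E'
from h import *
im=cv2.imread("pics/w26.png"); A=cv2.resize(im[0:170,265:370],None,fx=3.5,fy=3.5,interpolation=2); B=cv2.resize(im[220:310,285:350],None,fx=6,fy=6,interpolation=2)
h=max(A.shape[0],B.shape[0]); C=np.zeros((h,A.shape[1]+B.shape[1],3),np.uint8); C[:A.shape[0],:A.shape[1]]=A; C[:B.shape[0],A.shape[1]:]=B; cv2.imwrite("pics/w26c.png",C)
a=cv2.imread("pics/top0.png")[150:255,215:310]; b=cv2.imread("pics/t26.png")[150:255,215:310]
cv2.imwrite("pics/pw.png",cv2.resize(np.hstack([a,b]),None,fx=4,fy=4,interpolation=2))
E
```

```text
(no output)
```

View pics/w26c.png

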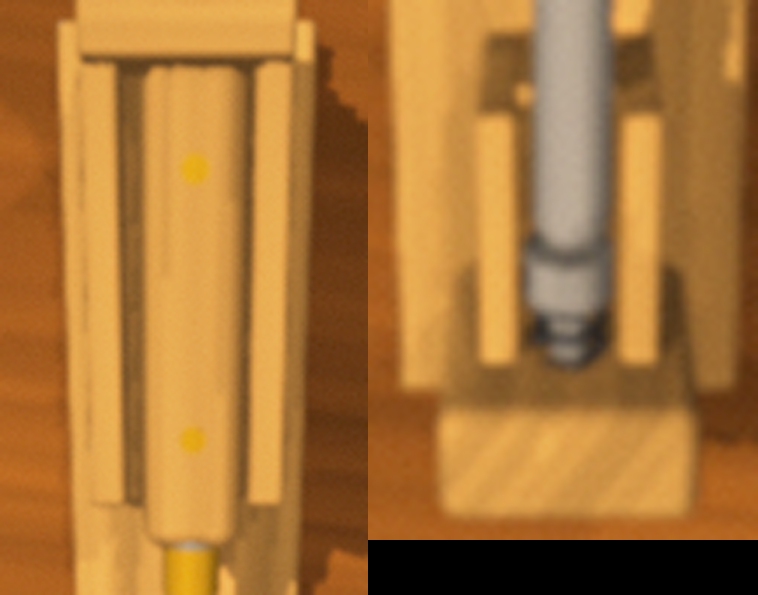

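View pics/pw.png

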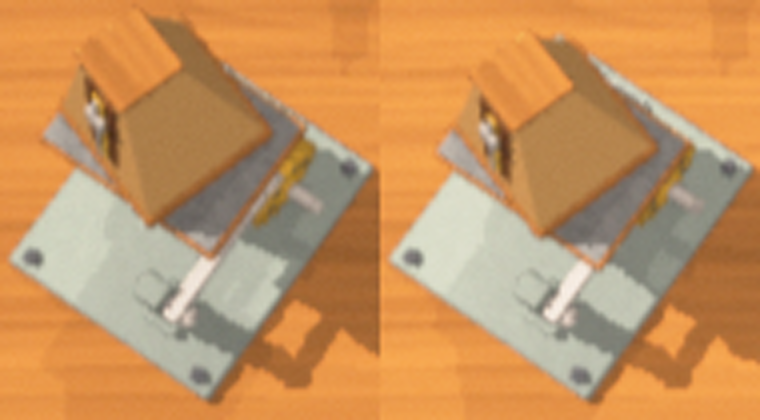

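```bash
python3 - <<'E'
from st import *
L=lambda n:(lambda d:(d["arr_0"],d["arr_1"],d["arr_2"]))(np.load(n)); k=L("k26.npz")
x=lambda u,v,z:(p2w("wrist",u,v,z,k)-S)@c*1e3
print("wall",x(265+190/3.5,58/3.5-.36,.045),"handle end",x(265+190/3.5,66/3.5-.36,.042),"handle front",x(265+190/3.5,542/3.5-.36,.041),"disc rim",x(285+200/6,220+262/6-.4,.043),"guide",x(285+200/6,220+113/6-.4,.041), "cheek end", x(300,502/3.5-.36,.043))
E
```

```text
wall -98.8712710605541 handle end -98.09479242834581 handle front -0.4544949773924108 disc rim 99.42533736769933 guide 75.29832103330196 cheek end -10.05856816869845
```

```bash
python3 - <<'E'
from bench import ctrl
print(ctrl.hand_in(), ctrl.get_obs()["time_s"])
E
```

```text
the job is handed in; nothing more can be done
the job is handed in; nothing more can be done
```

The job is done and handed in, at about 33 s of the 72 s allowed.

- **Platform:** I held the smaller lever by its oak handle and lifted the pawl with its steel end. I kept it lifted until two consecutive pictures showed no more movement. The visible platform corners then matched fully down to about 2 px, and the metronome was still standing on it.
- **Pawl:** I lowered it and withdrew the lever. The top view shows it back down over the wheel, though the platform hides its nose, so I judged that from the visible part of the arm.
- **Stowing:** I laid the lever on the desk and took it again by the bare shank. I pushed the plunger in about 12.6 mm (6.3 N) with the handle raised 0.24 rad, then tipped the handle into its pocket and let go.
- **Last checks:**
  - The handle's front edge is within 0.5 mm of its seat.
  - The handle's end is within about 1 mm of the end wall, and the plunger is held in about 7.4 mm against the nominal 8; both are within measuring error.
  - The other things on the desk look unmoved.
  - The gripper was clear above the cradle.
- **Disagreement:** My estimate of the lever's tilt in the grip differed by a few hundredths of a radian between the wrist and scene cameras. It made no difference to the stowing.

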